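Stand the gas purifier cartridges in their rack and clamp them

ROBOT

A 6-joint arm with a two-finger parallel gripper is mounted at the origin on the work surface. World frame = base frame: x ahead of the robot, y to its left, z up, the work surface at z = 0. Lengths are in m, angles in rad, forces in N, time in s.
With the tool pointing down it reaches from about 0.275 to 0.725 m from the base axis. Payload 15.9 kg.
Tool frame: the origin (TCP) lies between the finger pads; the fingertips stand 8 mm ahead of it and the grasp point (between the pads) lies 11 mm behind it; z points along the fingers, y is the line along which they close (so a half turn about z gives the same grasp; the last joint's range is limited). The gripper opens to 85 mm and grips with 20 to 120 N. Pads are 22 mm wide; open, the fingers measure 114 mm over their backs; the gripper's body (76 mm by 85 mm) begins 54 mm behind the grasp point. The pads swing forward as they close: fully open they stand 13 mm farther back than shut.
Start: joints at [-1.322, 0.213, -0.034, 1.323, 0, 1.571], TCP at [0.123, -0.485, 0.239] pointing down, gripper open.
Joint ranges: [-2.98, 2.98], [-0.74, 1.72], [-1.14, 1.35], [-2.1, 2.04], [-1.57, 1.44], [-3.14, 3.14]. Speed limits (rad/s): [1.89, 1.89, 2.39, 2.57, 3.14, 3.14].

INTERFACE

Orientations are given as a unit quaternion [w, x, y, z].
In Python, from bench import env, snapshot, camera_info, job_done gives the robot as it stands. The module is installed in compiled form; this text tells all that it offers.
- The arm moves only by the tool step_arm, never from a script. Its argument "plan" is a list of rows, each an object with "xyz": the shift along the tool's x, y, z in mm, a list of three; "turn": the turn about the tool's z in rad; "grip": the opening, from 0 (shut) to 1 (fully open). In form: [{"xyz": [x, y, z], "turn": turn, "grip": grip}, ...]. A call has 1 to 8 rows; each row is the pose to reach, as a shift and turn from the pose commanded when the call began, along the tool's axes at that moment; what a row does not reach only later rows make up. A row lasts 1/8 s, in which the tool goes at most 62.5 mm and 10.7 degrees, less where a joint would pass 70% of its speed; a pose out of reach is approached as far as the arm can. A call with a gripper value outside its range is refused whole. The fingers move at their own pace and stop on an object; the grip force is fixed at half the most. Time passes only in rows, so rows that repeat a pose let the fingers close. It gives the time, the measured TCP pose, the force, the opening and the grip force at its end, in the units of the state.
- env.state(): the state, without advancing time (a new reading comes with each control period).
- snapshot(name): name is "side" or "top" or "wrist"; returns (picture, depth): 400x640x3 uint8, red, green, blue; 400x640 float32, m along the optical axis (not along the pixel's ray), 0 where there is no reading.
- camera_info(name): a dict with "K" (3x3 intrinsics, pixels), "R" (3x3) and "t" (3): a world point X has camera coordinates R X + t. Camera axes: x right, y down, z forward; pixel columns grow to the right and rows downward; lengths in m; the calibration is good to about 2 mm. The wrist camera is an equidistant fisheye: a pixel r from the principal point sees the ray r / f radians off the axis. A picture is of the moment at which its call begins: read the wrist's pose just before it. camera_info takes no time and is no camera call; for the wrist camera it gives the pose at the moment of the call.
- job_done(): hands the job in; it is judged then, once.
The state is a dict: "time_s": time; "q": joint angles; "dq": joint speeds; "joint_efforts": joint torques, N m; "position": TCP position; "tcp_rot": TCP orientation; "ft_force": force on the tool from outside, world axes, zero at the start; "wrist_torque": the same for the moment, N m; "width": finger opening in m; "grip_force": force on a finger pad.
Only numpy, scipy, OpenCV 4.12 (cv2) and the standard library are available. Lean on these libraries where they do the work, as an engineer would, in place of code of your own. Each camera call takes 0.05 s, during which the arm holds its last target. There are 200 camera calls.

TASK

Swing the rack's hold-down bar back over its hinge so that it stays open, then stand up each purifier cartridge lying on the bench by raising its knob end while its foot stays down on the bench, and set it upright in the rack on the step that suits its length: the long one on the lowest step, the middle one on the middle step, the short one on the highest, so that all knobs come level. Only when all the cartridges that are there stand in the rack, swing the bar back over and down to rest on their knobs; leave the multimeter, wrench and gauge alone.

Things in the scene. Friction and masses are not known exactly. Their poses are not given: they have to be found in the camera images.
- rack: aluminium rack fixed to the bench: 360 x 200 x 8 mm base with a row of three grey steps and a hold-down bar. Origin on the bench under the row's middle; x runs along the row, y from the row to the bar's hinge, z up. Steps at x = -95, 0, +95 mm, y = 0, in varying order. Two hinge posts (12 x 30 mm, 188 mm high) at x = -158 and +158, y = 100 mm.
- bar (a joint): angle (rad) of the hinged hold-down bar. 0 = it lies along the knob tops of loaded cartridges; grows as it swings up and back; upright above its hinge at 1.42. Past that it falls back by its weight to its open stop, 1.85; before that it falls forward onto the knobs, or with none there to -0.08. No spring, hardly any friction.
- bar_grip (a point): middle of the bar's black rubber sleeve (18 mm diameter, 40 mm long), 101 mm from the hinge axis, at rack x = -47.5 mm, half-way between two steps; at joint 0 it is at rack y = 0, 190 mm above the bench. The bar: steel, 12 mm round, 288 mm long along rack x, an arm at each end down to the hinge, 0.22 kg.
- bar_hinge (a point): point of the bar's hinge axis abreast of the sleeve, at rack y = 100 mm, 175 mm above the bench; the axis is parallel to the rack's x axis. It does not move.
- cart_short_mid (a point): centre (half-way along) of the short gas purifier cartridge, 110 mm long, about 0.36 kg, with a square, heavy foot flange and a black ball knob (30 mm diameter). Its x axis runs from foot to knob: foot face at x = -55 mm, knob centre at +40 mm. Lying (as at the start) its axis is 25 mm above the bench; upright, x points up. None from the start if absent.
- cart_short_foot (a point): centre of the short cartridge's foot face. From foot to knob: 50 mm square steel flange 10 mm thick, aluminium tube 46 mm in diameter, second 50 mm square flange 8 mm thick ending 65 mm from the foot face, 12 mm neck, ball knob. The flanges keep it from rolling.
- step_short_floor (a point): middle of the floor of the highest step, the short cartridge's place: a 62 x 62 mm recess 42 mm deep with walls 7 mm thick, in a grey block 76 mm square, sides parallel to the rack's axes. Floor 74 mm above the bench, so a 110 mm cartridge's knob top comes to 184 mm like the others'.
- cart_middle_mid (a point): centre (half-way along) of the middle gas purifier cartridge, 140 mm long, about 0.39 kg, with a square, heavy foot flange and a black ball knob (30 mm diameter). Its x axis runs from foot to knob: foot face at x = -70 mm, knob centre at +55 mm. Lying (as at the start) its axis is 25 mm above the bench; upright, x points up. None from the start if absent.
- cart_middle_foot (a point): centre of the middle cartridge's foot face. From foot to knob: 50 mm square steel flange 10 mm thick, aluminium tube 46 mm in diameter, second 50 mm square flange 8 mm thick ending 95 mm from the foot face, 12 mm neck, ball knob. The flanges keep it from rolling.
- step_middle_floor (a point): middle of the floor of the middle step, the middle cartridge's place: a 62 x 62 mm recess 42 mm deep with walls 7 mm thick, in a grey block 76 mm square, sides parallel to the rack's axes. Floor 44 mm above the bench, so a 140 mm cartridge's knob top comes to 184 mm like the others'.
- cart_long_mid (a point): centre (half-way along) of the long gas purifier cartridge, 170 mm long, about 0.42 kg, with a square, heavy foot flange and a black ball knob (30 mm diameter). Its x axis runs from foot to knob: foot face at x = -85 mm, knob centre at +70 mm. Lying (as at the start) its axis is 25 mm above the bench; upright, x points up. None from the start if absent.
- cart_long_foot (a point): centre of the long cartridge's foot face. From foot to knob: 50 mm square steel flange 10 mm thick, aluminium tube 46 mm in diameter, second 50 mm square flange 8 mm thick ending 125 mm from the foot face, 12 mm neck, ball knob. The flanges keep it from rolling.
- step_long_floor (a point): middle of the floor of the lowest step, the long cartridge's place: a 62 x 62 mm recess 42 mm deep with walls 7 mm thick, in a grey block 76 mm square, sides parallel to the rack's axes. Floor 14 mm above the bench, so a 170 mm cartridge's knob top comes to 184 mm like the others'.
- meter: a hand-held multimeter lying on its back (180 x 85 x 40 mm), a bystander to be left alone; origin at the centre of its underside
- wrench: an open-ended wrench (170 mm), a bystander to be left alone; origin at the centre of its underside
- gauge: a steel pressure gauge lying on its back (68 mm diameter, 30 mm high), a bystander to be left alone; origin at the centre of its underside
Mind the look-alikes: they are no part of the job. What is shaped like the part that bears cart_long_mid but red or yellow is not meant.

How it is judged:
By the outcome, as a careful person would: the job done as asked, in the order asked, and still so for the second after the job is handed in, with the robot touching nothing.
Of cart_short, cart_middle, cart_long only 2 to 3 are there at a start; the rules pass over those that are not, and their reading is None.
At some moment in a run one of cart_short, cart_middle, cart_long may be knocked a few centimetres aside while the robot is not near it.
Once in a run the grip may slacken for a moment while it holds something.
It also fails if it takes over 210 s, if anything falls off the work surface, if the arm or the gripper's body presses on something with over 40 N, if the wrist force passes 120 N, or if a joint passes its speed limit or range.

## Working session

There is one attempt and no reset: what is moved stays moved. The work goes in short steps, Python scripts to look and compute and a tool call to move; the robot and the scene stay as the last step left them, time stands still between calls to the robot, and variables do not carry over. Pictures are saved under pics/ and viewed, at most 17 in all, crops included, and the job is handed in when it is done.

Besides the shell and the picture viewer there is one more tool, called after "Call:" by a JSON object that holds its "fn" and its "kwargs". step_arm: Moves the arm, as the interface text tells. Its arguments: {"type":"object","properties":{"plan":{"type":"array"}},"required":["plan"]}

```bash
mkdir -p pics; cat > h.py <<'E'
import numpy as np, cv2
from bench import env, snapshot, camera_info, job_done
def shot(n):
    ci=camera_info(n); p,d=snapshot(n); return p,d,ci
def save(p,f): cv2.imwrite('pics/'+f,cv2.cvtColor(p,cv2.COLOR_RGB2BGR))
def cloud(d,ci):
    K,R,t=[np.array(ci[k]) for k in 'KRt']
    v,u=np.mgrid[:d.shape[0],:d.shape[1]]
    c=np.stack([(u-K[0,2])/K[0,0]*d,(v-K[1,2])/K[1,1]*d,d],-1)
    return (c-t)@R
def ray(uv,ci,z):
    K,R,t=[np.array(ci[k]) for k in 'KRt']
    o=-R.T@t; r=R.T@np.array([(uv[0]-K[0,2])/K[0,0],(uv[1]-K[1,2])/K[1,1],1])
    return o+r*(z-o[2])/r[2]
E
python3 - <<'E'
from h import *
for n in('top','side'):
    p,d,ci=shot(n); save(p,n+'0.png'); np.savez(n+'0.npz',p=p,d=d,**ci)
    print(n,ci)
s=env.state(); print({k:np.round(v,3) for k,v in s.items()})
E
```

```text
top {'K': array([[488.41192062,   0.        , 318.60504623],
       [  0.        , 488.41192062, 198.39201136],
       [  0.        ,   0.        ,   1.        ]]), 'R': array([[-0.02845677, -0.999555  , -0.00894465],
       [-0.99681908,  0.02904302, -0.07421735],
       [ 0.07444411,  0.00680422, -0.99720197]]), 't': array([-0.12262602,  0.55119392,  1.4860205 ])}
side {'K': array([[476.97667418,   0.        , 310.76521772],
       [  0.        , 476.97667418, 196.03918267],
       [  0.        ,   0.        ,   1.        ]]), 'R': array([[-0.70453652, -0.70963627,  0.00668278],
       [-0.44915338,  0.4385953 , -0.77839283],
       [ 0.54944475, -0.55140777, -0.62774194]]), 't': array([0.28177677, 0.41774814, 1.17851167])}
{'time_s': np.float64(0.1), 'q': array([-1.322,  0.213, -0.035,  1.324, -0.   ,  1.571]), 'dq': array([ 0.   , -0.   ,  0.002, -0.   ,  0.   , -0.001]), 'joint_efforts': array([ 2.0000e-03, -6.8725e+01,  4.8781e+01,  1.2000e-02, -0.0000e+00,
        0.0000e+00]), 'position': array([ 0.123, -0.484,  0.239]), 'tcp_rot': array([-0.   ,  0.992,  0.124, -0.   ]), 'ft_force': array([ 0.551, -0.136,  1.021]), 'wrist_torque': array([0.027, 0.016, 0.013]), 'grip_force': np.float64(0.0), 'width': np.float64(0.085)}
```

View pics/top0.png

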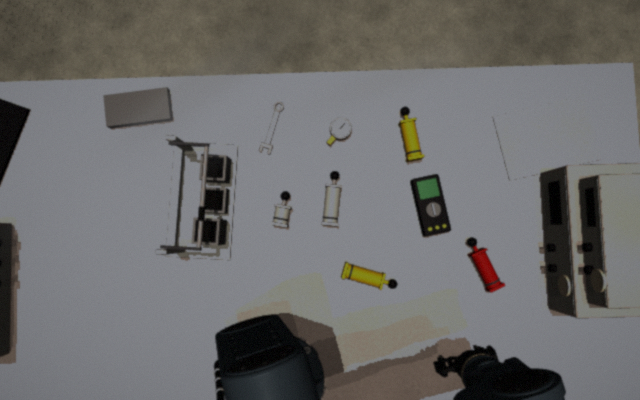

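View pics/side0.png

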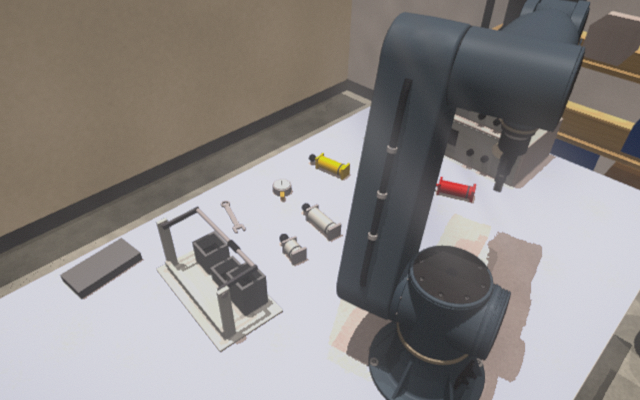

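```bash
python3 - <<'E'
from h import *
z=np.load('top0.npz'); p,d=z['p'],z['d']; ci={k:z[k] for k in 'KRt'}
P=cloud(d,ci)
for nm,(a,b,c,e) in dict(A=(255,180,305,240),B=(310,160,355,240)).items():
    Q=P[b:e,a:c]; m=(Q[...,2]>0.012); 
    n,l,st,_=cv2.connectedComponentsWithStats(m.astype(np.uint8))
    k=1+np.argmax(st[1:,4]); q=Q[l==k]; 
    (cx,cy),(w,h),an=cv2.minAreaRect((q[:,:2]*1000).astype(np.float32))
    print(nm,cx,cy,w,h,an,'zmax',np.percentile(q[:,2],[50,95,99]),n,st[1:])
    V=q[:,:2]-q[:,:2].mean(0); ax=np.linalg.svd(V,full_matrices=False)[2][0]; print('axis',ax, np.ptp(V@ax))
    col=p[b:e,a:c][l==k].sum(1); kn=q[col<150]; print('dark',len(kn),kn.mean(0))
# rack
Q=P[130:262,155:245]
for lo,hi in((.003,.02),(.04,.066),(.066,.1),(.1,.14),(.14,.172),(.172,.186),(.186,.25)):
    m=(Q[...,2]>lo)&(Q[...,2]<hi); q=Q[m]
    if len(q)>5: print(lo,hi,len(q),q.min(0).round(3),q.max(0).round(3),cv2.minAreaRect((q[:,:2]*1000).astype(np.float32)))
big=cv2.resize(p[125:270,150:360],None,fx=3.8,fy=3.8,interpolation=cv2.INTER_CUBIC); save(big,'crop.png')
E
```

```text
A 475.8802185058594 -53.659332275390625 180.44720458984375 100.7052993774414 37.72434616088867 zmax [0.04473798 0.05349976 0.05629123] 13 [[ 20   1   1   1   1]
 [ 27   4   1   1   1]
 [ 16  11  21  37 432]
 [  9  15   1   1   1]
 [ 16  28   1   1   1]
 [ 44  29   1   1   1]
 [  5  36   1   1   1]
 [ 12  36   1   1   1]
 [ 42  43   1   1   1]
 [  7  47   1   1   1]
 [ 29  50   1   1   1]
 [ 13  55   1   1   1]]
axis [-0.98525709  0.17108029] 0.11645763207383159
dark 63 [ 0.55396161 -0.03662271  0.03664353]
B 531.6843872070312 -177.69158935546875 48.59120559692383 197.9253692626953 83.68911743164062 zmax [0.04469732 0.05356571 0.0588736 ] 13 [[ 12  11  20  56 725]
 [ 16  17   1   1   1]
 [ 13  19   1   1   1]
 [  4  21   1   1   1]
 [  6  46   1   1   1]
 [  8  54   1   1   1]
 [ 35  54   1   1   1]
 [ 10  63   1   1   1]
 [ 31  62   1   1   1]
 [ 30  73   1   1   1]
 [ 21  76   1   1   1]
 [ 13  78   1   1   1]]
axis [-0.99126784  0.13186384] 0.19834133716154462
dark 56 [ 0.60997944 -0.18789926  0.06379352]
0.003 0.02 5424 [0.362 0.091 0.003] [0.78  0.374 0.02 ] ((570.9266357421875, 
[... 310 characters left out ...]
7.0008544921875), (147.88809204101562, 318.72186279296875), 89.43704223632812)
0.1 0.14 298 [0.395 0.149 0.1  ] [0.722 0.292 0.138] ((551.265869140625, 206.23651123046875), (136.06991577148438, 327.4300231933594), 83.30647277832031)
0.14 0.172 39 [0.397 0.188 0.14 ] [0.721 0.295 0.172] ((554.2250366210938, 271.51507568359375), (318.6884460449219, 104.86840057373047), 11.452911376953125)
0.172 0.186 307 [0.398 0.163 0.173] [0.725 0.303 0.186] ((557.9482421875, 231.50933837890625), (118.96305847167969, 328.489013671875), 85.82323455810547)
0.186 0.25 589 [0.395 0.162 0.186] [0.723 0.307 0.199] ((555.423095703125, 232.81216430664062), (123.24136352539062, 329.20465087890625), 85.27130126953125)
```

View pics/crop.png

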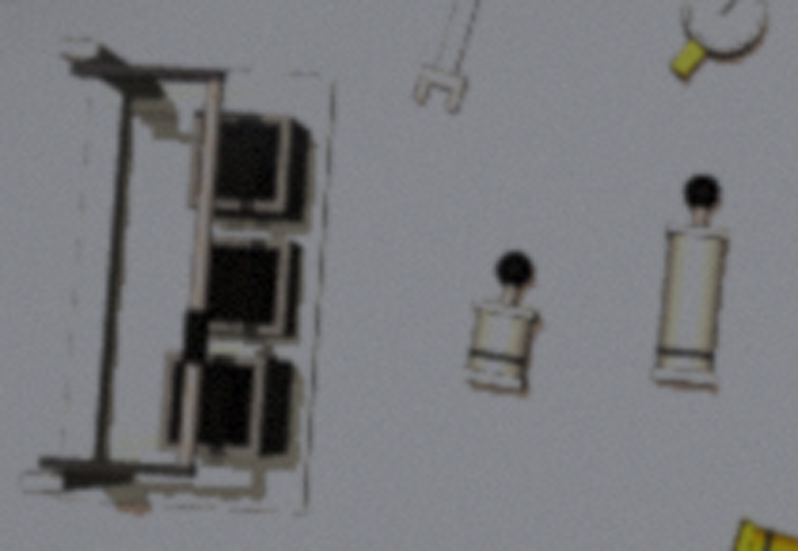

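Aluminium cartridges: the short one at top-image (282,210) and a longer one at (333,201). The look-alikes, yellow at (410,135) and (368,275) and red at (485,265), are not meant. The rack is at (205,200), hinge on the left (+y), and the sleeve is at crop (195,337), which is full image (201,214).

```bash
cat >> h.py <<'E'
def avg(n,k=4):
    ps=[];ds=[]
    for _ in range(k):
        p,d,ci=shot(n); ps.append(p.astype(float)); ds.append(np.where(d>0,d,np.nan))
    return np.mean(ps,0).astype(np.uint8),np.nan_to_num(np.nanmedian(ds,0)),ci
def carts(p,ci,win):
    a,b,c,e=win; g=p[b:e,a:c].astype(int)
    m=((g.max(2)<50)).astype(np.uint8)
    n,l,st,ce=cv2.connectedComponentsWithStats(m)
    out=[]
    for i in range(1,n):
        if 40<st[i,4]<150 and max(st[i,2:4])<17: out.append((ce[i]+[a,b],st[i,4],ray(ce[i]+[a,b],ci,.025)))
    return out
E
python3 - <<'E'
from h import *
p,d,ci=avg('top'); np.savez('topa.npz',p=p,d=d,**ci)
print('cam',-ci['R'].T@ci['t'])
for k in carts(p,ci,(255,150,360,245)): print('knob',k)
P=cloud(d,ci); 
for nm,(a,b,c,e) in dict(A=(255,200,305,240),B=(310,185,355,240)).items():
    Q=P[b:e,a:c]; q=Q[(Q[...,2]>0.03)&(Q[...,2]<.06)]; 
    r=cv2.minAreaRect((q[:,:2]*1000).astype(np.float32)); print(nm,r,q.min(0),q.max(0))
# step wall tops: 3 windows
for zt in (.056,.086,.116):
    m=(abs(P[...,2]-zt)<.006); m[:, :180]=0; m[:,250:]=0; m[:130]=0;m[265:]=0
    n,l,st,ce=cv2.connectedComponentsWithStats(m.astype(np.uint8))
    for i in range(1,n):
        if st[i,4]>40:
            q=P[l==i]; r=cv2.minAreaRect((q[:,:2]*1000).astype(np.float32)); print(zt,st[i],np.median(q[:,2]),r,(q[:,:2].min(0)+q[:,:2].max(0))/2)
m=(P[...,2]>.18)&(P[...,2]<.2); m[:,:150]=0;m[:,215:]=0
for v in range(140,255,8):
    us=np.where(m[v])[0]; print(v,us.min() if len(us) else 0,[tuple(P[v,u].round(3)) for u in us[-6::2]])
E
```

```text
cam [ 0.43532561 -0.148691    1.52167388]
knob (array([334.40740741, 175.24074074]), np.int32(54), array([ 0.61718048, -0.18921466,  0.025     ]))
knob (array([285.01694915, 195.62711864]), np.int32(59), array([ 0.55859132, -0.03543876,  0.025     ]))
A ((505.4323425292969, -23.753440856933594), (49.592376708984375, 81.277587890625), 78.93363952636719) [ 0.46172967 -0.05170392  0.03003625] [0.54474768 0.00687141 0.05453856]
B ((524.8851928710938, -176.973388671875), (48.66626739501953, 123.79010009765625), 83.69857788085938) [ 0.46330231 -0.20753514  0.03012873] [ 0.58525011 -0.14666711  0.05477749]
0.056 [205 187  22  26 159] 0.056684285905305824 ((550.290771484375, 172.43963623046875), (61.09492492675781, 75.7905502319336), 87.30683898925781) [0.55056726 0.17235302]
0.086 [199 154   5  26  71] 0.0867591730700634 ((647.7927856445312, 207.6364288330078), (7.840511798858643, 75.15218353271484), 84.4492416381836) [0.64749211 0.20742562]
0.086 [206 154  21  27 159] 0.08660954014573707 ((644.1857299804688, 162.57969665527344), (55.57217025756836, 76.1917724609375), 85.10270690917969) [0.
[... 2030 characters left out ...]
 np.float64(0.194)), (np.float64(0.485), np.float64(0.18), np.float64(0.191))]
228 198 [(np.float64(0.463), np.float64(0.192), np.float64(0.189)), (np.float64(0.463), np.float64(0.186), np.float64(0.191)), (np.float64(0.463), np.float64(0.183), np.float64(0.182))]
236 198 [(np.float64(0.442), np.float64(0.192), np.float64(0.188)), (np.float64(0.441), np.float64(0.187), np.float64(0.188))]
244 197 [(np.float64(0.42), np.float64(0.195), np.float64(0.187)), (np.float64(0.42), np.float64(0.19), np.float64(0.188))]
252 156 [(np.float64(0.401), np.float64(0.293), np.float64(0.192)), (np.float64(0.401), np.float64(0.287), np.float64(0.19)), (np.float64(0.401), np.float64(0.282), np.float64(0.191))]
```

The longer one's foot-to-knob distance is about 155 mm, so it is the long cartridge. The other measures about 95 mm, so it is the short one, and the middle one is absent. The lowest step is in the middle of the row (0.551,0.181), the highest is near the robot (0.456,0.189), and rack yaw is about -0.087. First, move to above the bar sleeve.

Call:
{"fn": "step_arm", "kwargs": {"plan": [{"xyz":[20,-20,-90],"turn":0.1,"grip":1},{"xyz":[533,-556,-90],"turn":0.336,"grip":1},{"xyz":[533,-556,-90],"turn":0.336,"grip":1},{"xyz":[533,-556,-90],"turn":0.336,"grip":1},{"xyz":[533,-556,-90],"turn":0.336,"grip":1},{"xyz":[533,-556,-90],"turn":0.336,"grip":1},{"xyz":[533,-556,-90],"turn":0.336,"grip":1},{"xyz":[533,-556,-90],"turn":0.336,"grip":1}]}}

```text
time_s: 1.3
position: [0.3423, -0.0992, 0.3163]
tcp_rot: [0.0, 0.999, -0.044, 0.0]
ft_force: [1.4, -1.4, 0.0]
width: 0.0855
grip_force: 0.0
```

```bash
cat >> h.py <<'E'
def st():
    s=env.state(); w,x,y,z=s['tcp_rot']; psi=np.arctan2(2*(x*y+w*z),1-2*(y*y+z*z))
    return np.array(s['position'])*1000,psi,s
def go(*T):
    p,psi,s=st(); c,n=np.cos(psi),np.sin(psi)
    print('at',p.round(1),'psi',round(psi,3),'t',s['time_s'],'w',round(s['width'],4))
    for t in T:
        D=np.array(t[:3])-p; print([round(c*D[0]+n*D[1],1),round(n*D[0]-c*D[1],1),round(-D[2],1)],'turn',round(psi-t[3],3))
UX=np.array([np.cos(-.087),np.sin(-.087)]); UY=np.array([-UX[1],UX[0]]); O=np.array([550.6,181.])
def rack(x,y): return O+x*UX+y*UY
E
python3 -c "
from h import *
b=rack(-47.5,0);print(b,rack(-95,0))
go((*b,330,-.087))"
```

```text
[503.27965039 185.12728882] [455.95930079 189.25457765]
at [342.3 -99.2 316.3] psi -0.087 t 1.3 w 0.0855
[np.float64(135.6), np.float64(-297.2), np.float64(-13.7)] turn -0.0
```

Call:
{"fn": "step_arm", "kwargs": {"plan": [{"xyz":[136,-297,-14],"turn":0,"grip":1},{"xyz":[136,-297,-14],"turn":0,"grip":1},{"xyz":[136,-297,-14],"turn":0,"grip":1},{"xyz":[136,-297,-14],"turn":0,"grip":1},{"xyz":[136,-297,-14],"turn":0,"grip":1},{"xyz":[136,-297,-14],"turn":0,"grip":1},{"xyz":[136,-297,-14],"turn":0,"grip":1},{"xyz":[136,-297,-14],"turn":0,"grip":1}]}}

```text
time_s: 2.3
position: [0.4929, 0.0135, 0.3294]
tcp_rot: [-0.025, 1.0, -0.002, -0.001]
ft_force: [-0.1, 0.6, 0.2]
width: 0.0852
grip_force: 0.0
```

```bash
python3 -c "
from h import *
b=rack(-47.5,0)
go((*b,179,-.087))
p,d,ci=shot('wrist');save(p,'w1.png');print(ci['K'])"
```

```text
at [492.9  13.5 329.4] psi -0.003 t 2.3 w 0.0852
[np.float64(9.8), np.float64(-171.6), np.float64(150.4)] turn 0.084
[[309.70691629   0.         316.24956063]
 [  0.         309.70691629 203.77100957]
 [  0.           0.           1.        ]]
```

View pics/w1.png

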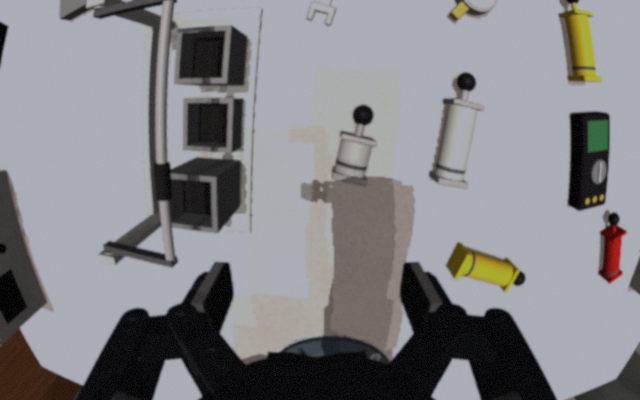

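The wrist view shows the bar's black sleeve at (163,182), the lowest step in the middle of the row, and both cartridges as measured. The arm is still moving, so I'll let it settle.

Call:
{"fn": "step_arm", "kwargs": {"plan": [{"xyz":[0,-160,0],"turn":0,"grip":1},{"xyz":[0,-160,0],"turn":0,"grip":1},{"xyz":[0,-160,0],"turn":0,"grip":1},{"xyz":[0,-160,0],"turn":0,"grip":1},{"xyz":[0,-160,0],"turn":0,"grip":1},{"xyz":[0,-160,0],"turn":0,"grip":1}]}}

```text
time_s: 3.1
position: [0.5012, 0.073, 0.3374]
tcp_rot: [-0.051, 0.998, 0.042, -0.004]
ft_force: [0.4, 0.0, 0.2]
width: 0.0854
grip_force: 0.0
```

```bash
python3 -c "
from h import *
b=rack(-47.5,0)
go((*b,330,-.087),(*b,179,-.087))"
```

```text
at [501.2  73.  337.4] psi 0.084 t 3.1 w 0.0854
[np.float64(11.5), np.float64(-111.5), np.float64(7.4)] turn 0.171
[np.float64(11.5), np.float64(-111.5), np.float64(158.4)] turn 0.171
```

```bash
python3 -c "
from h import *
s=env.state();print(np.round(s['q'],3),np.round(s['dq'],3),s['tcp_rot'])"
```

```text
[0.083 0.238 0.241 1.578 0.102 3.141] [0.01  0.009 0.014 0.003 0.005 0.   ] [-0.05074934  0.99782878  0.04175594 -0.00432119]
```

Joint 6 is at its limit. I'll use the half-turned grasp, since it grips the same.

Call:
{"fn": "step_arm", "kwargs": {"plan": [{"xyz":[0,0,0],"turn":-0.18,"grip":1},{"xyz":[0,0,0],"turn":-0.36,"grip":1},{"xyz":[0,0,0],"turn":-0.54,"grip":1},{"xyz":[0,0,0],"turn":-0.72,"grip":1},{"xyz":[0,0,0],"turn":-0.9,"grip":1},{"xyz":[0,0,0],"turn":-1.08,"grip":1},{"xyz":[0,0,0],"turn":-1.26,"grip":1},{"xyz":[0,0,0],"turn":-1.44,"grip":1}]}}

```text
time_s: 4.1
position: [0.5012, 0.073, 0.3374]
tcp_rot: [-0.041, 0.721, 0.691, 0.03]
ft_force: [0.1, -0.8, 0.5]
width: 0.0855
grip_force: 0.0
```

Call:
{"fn": "step_arm", "kwargs": {"plan": [{"xyz":[0,0,0],"turn":-0.18,"grip":1},{"xyz":[0,0,0],"turn":-0.36,"grip":1},{"xyz":[0,0,0],"turn":-0.54,"grip":1},{"xyz":[0,0,0],"turn":-0.72,"grip":1},{"xyz":[0,0,0],"turn":-0.9,"grip":1},{"xyz":[0,0,0],"turn":-1.08,"grip":1},{"xyz":[0,0,0],"turn":-1.26,"grip":1},{"xyz":[0,0,0],"turn":-1.44,"grip":1}]}}

```text
time_s: 5.1
position: [0.5011, 0.0729, 0.3374]
tcp_rot: [-0.011, 0.086, 0.995, 0.05]
ft_force: [-0.5, 1.4, -0.9]
width: 0.0851
grip_force: 0.0
```

```bash
python3 -c "
from h import *
b=rack(-47.5,0);A=np.pi-.087
go((*b,300,A),(*b,179,A));print(st()[2]['q'],st()[2]['tcp_rot'])"
```

```text
at [501.1  72.9 337.4] psi 2.971 t 5.1 w 0.0851
[np.float64(16.9), np.float64(110.9), np.float64(37.4)] turn -0.084
[np.float64(16.9), np.float64(110.9), np.float64(158.4)] turn -0.084
[0.08278665 0.23802771 0.24063439 1.57783925 0.10180023 0.2546602 ] [-0.01072743  0.08583211  0.99500722  0.04978355]
```

The clipping left a 0.1 rad tilt (q5), which I can't command away directly. By mirror symmetry, pushing −y at joint 6's lower limit should undo it.

Call:
{"fn": "step_arm", "kwargs": {"plan": [{"xyz":[0,0,0],"turn":-0.18,"grip":1},{"xyz":[0,0,0],"turn":-0.36,"grip":1},{"xyz":[0,0,0],"turn":-0.54,"grip":1},{"xyz":[0,0,0],"turn":-0.72,"grip":1},{"xyz":[0,0,0],"turn":-0.9,"grip":1},{"xyz":[0,0,0],"turn":-1.08,"grip":1},{"xyz":[0,0,0],"turn":-1.26,"grip":1},{"xyz":[0,0,0],"turn":-1.44,"grip":1}]}}

```text
time_s: 6.1
position: [0.5011, 0.073, 0.3374]
tcp_rot: [0.025, -0.592, 0.805, 0.044]
ft_force: [0.9, 0.5, -0.5]
width: 0.0851
grip_force: 0.0
```

Call:
{"fn": "step_arm", "kwargs": {"plan": [{"xyz":[0,0,0],"turn":-0.18,"grip":1},{"xyz":[0,0,0],"turn":-0.36,"grip":1},{"xyz":[0,0,0],"turn":-0.54,"grip":1},{"xyz":[0,0,0],"turn":-0.72,"grip":1},{"xyz":[0,0,0],"turn":-0.9,"grip":1},{"xyz":[0,0,0],"turn":-1.08,"grip":1},{"xyz":[0,0,0],"turn":-1.26,"grip":1},{"xyz":[0,0,0],"turn":-1.44,"grip":1}]}}

```text
time_s: 7.1
position: [0.5012, 0.0729, 0.3374]
tcp_rot: [-0.048, 0.975, -0.215, -0.017]
ft_force: [0.2, -0.6, 0.4]
width: 0.0853
grip_force: 0.0
```

Call:
{"fn": "step_arm", "kwargs": {"plan": [{"xyz":[0,0,0],"turn":-0.18,"grip":1},{"xyz":[0,0,0],"turn":-0.36,"grip":1},{"xyz":[0,0,0],"turn":-0.5,"grip":1},{"xyz":[0,0,0],"turn":-0.5,"grip":1}]}}

```text
time_s: 7.6
position: [0.5011, 0.073, 0.3374]
tcp_rot: [-0.051, 0.998, 0.03, -0.005]
ft_force: [0.6, -0.0, 0.9]
width: 0.0853
grip_force: 0.0
```

```bash
python3 -c "
from h import *
p,a,s=st();print(p,a,s['q'],s['time_s'])
go((p[0],p[1]-30,p[2],a))"
```

```text
[501.14377539  73.00022907 337.41954361] 0.05995187763670269 [ 0.08286069  0.23806918  0.24068806  1.57783474  0.10184093 -3.11856503] 7.6
at [501.1  73.  337.4] psi 0.06 t 7.6 w 0.0853
[np.float64(-1.8), np.float64(29.9), np.float64(-0.0)] turn 0.0
```

Call:
{"fn": "step_arm", "kwargs": {"plan": [{"xyz":[0,60,0],"turn":0,"grip":1},{"xyz":[0,60,0],"turn":0,"grip":1},{"xyz":[0,60,0],"turn":0,"grip":1},{"xyz":[0,60,0],"turn":0,"grip":1}]}}

```text
time_s: 8.1
position: [0.5041, 0.0389, 0.3314]
tcp_rot: [-0.041, 0.999, 0.013, -0.004]
ft_force: [0.2, 0.2, 0.5]
width: 0.086
grip_force: 0.0
```

```bash
python3 -c "
from h import *
p,a,s=st();print(p,a,s['q'],s['time_s'],s['tcp_rot'])"
```

```text
[504.13898477  38.93881497 331.44914599] 0.02553836866838823 [ 0.02767831  0.23738373  0.22607857  1.56618957  0.08127269 -3.13944568] 8.1 [-0.04057051  0.99908918  0.01261866 -0.00395186]
```

Call:
{"fn": "step_arm", "kwargs": {"plan": [{"xyz":[0,120,0],"turn":0,"grip":1},{"xyz":[0,120,0],"turn":0,"grip":1},{"xyz":[0,120,0],"turn":0,"grip":1},{"xyz":[0,120,0],"turn":0,"grip":1},{"xyz":[0,120,0],"turn":0,"grip":1},{"xyz":[0,120,0],"turn":0,"grip":1},{"xyz":[0,120,0],"turn":0,"grip":1},{"xyz":[0,120,0],"turn":0,"grip":1}]}}

```text
time_s: 9.1
position: [0.5108, -0.021, 0.3216]
tcp_rot: [-0.015, 0.999, -0.03, -0.004]
ft_force: [0.7, -1.3, -0.6]
width: 0.0852
grip_force: 0.0
```

```bash
python3 -c "
from h import *
p,a,s=st();print(p,a,s['q'],s['time_s'],s['tcp_rot'])"
```

```text
[510.81349615 -21.0005679  321.63589422] -0.06035659798627432 [-0.05934733  0.25023303  0.22005813  1.54959326  0.03034935 -3.14058296] 9.1 [-0.0152983   0.99941747 -0.03023819 -0.00404093]
```

Call:
{"fn": "step_arm", "kwargs": {"plan": [{"xyz":[0,120,0],"turn":0,"grip":1},{"xyz":[0,120,0],"turn":0,"grip":1},{"xyz":[0,120,0],"turn":0,"grip":1},{"xyz":[0,120,0],"turn":0,"grip":1}]}}

```text
time_s: 9.6
position: [0.5124, -0.0809, 0.3179]
tcp_rot: [0.009, 0.997, -0.073, -0.006]
ft_force: [0.3, 1.3, -0.1]
width: 0.0852
grip_force: 0.0
```

```bash
python3 -c "
from h import *
p,a,s=st();print(p,a,s['q'],s['time_s'],s['tcp_rot'])
A=np.pi-.087
go((*rack(-47.5,0),300,A))"
```

```text
[512.36244956 -80.89456143 317.86968523] -0.14632133515954412 [-0.14532708  0.26809575  0.23420813  1.54828077 -0.01899822 -3.14059829] 9.6 [ 0.00906413  0.99726778 -0.07303713 -0.00635584]
at [512.4 -80.9 317.9] psi -0.146 t 9.6 w 0.0852
[np.float64(-47.8), np.float64(-261.9), np.float64(17.9)] turn -3.201
```

Call:
{"fn": "step_arm", "kwargs": {"plan": [{"xyz":[0,0,0],"turn":0.18,"grip":1},{"xyz":[0,0,0],"turn":0.36,"grip":1},{"xyz":[0,0,0],"turn":0.54,"grip":1},{"xyz":[0,0,0],"turn":0.72,"grip":1},{"xyz":[-15,-60,0],"turn":0.9,"grip":1},{"xyz":[-25,-120,0],"turn":1.08,"grip":1},{"xyz":[-35,-180,0],"turn":1.26,"grip":1},{"xyz":[-45,-220,0],"turn":1.44,"grip":1}]}}

```text
time_s: 10.6
position: [0.4998, 0.1419, 0.3143]
tcp_rot: [0.011, 0.716, -0.698, 0.001]
ft_force: [0.6, 0.3, 0.2]
width: 0.0857
grip_force: 0.0
```

Call:
{"fn": "step_arm", "kwargs": {"plan": [{"xyz":[0,0,0],"turn":0.18,"grip":1},{"xyz":[0,0,0],"turn":0.36,"grip":1},{"xyz":[0,0,0],"turn":0.54,"grip":1},{"xyz":[0,0,0],"turn":0.72,"grip":1},{"xyz":[0,0,0],"turn":0.9,"grip":1},{"xyz":[0,0,0],"turn":1.08,"grip":1},{"xyz":[0,0,0],"turn":1.26,"grip":1},{"xyz":[0,0,0],"turn":1.44,"grip":1}]}}

```text
time_s: 11.6
position: [0.5001, 0.1401, 0.3143]
tcp_rot: [-0.008, -0.078, 0.997, -0.008]
ft_force: [-0.4, -0.5, 0.5]
width: 0.0853
grip_force: 0.0
```

```bash
python3 -c "
from h import *
p,a,s=st();print(p,a,s['q'],s['time_s'],s['tcp_rot'])
A=np.pi-.087-2*np.pi*(a<0)
go((*rack(-47.5,0),300,A),(*rack(-47.5,0),179,A))"
```

```text
[500.10452145 140.05837344 314.34997083] -2.986009168147019 [ 0.28050447  0.27517475  0.23468388  1.54838314 -0.01256481  0.12491406] 11.6 [-0.00758874 -0.07776866  0.99691067 -0.00797315]
at [500.1 140.1 314.3] psi -2.986 t 11.6 w 0.0853
[np.float64(-10.1), np.float64(44.0), np.float64(14.3)] turn 0.243
[np.float64(-10.1), np.float64(44.0), np.float64(135.3)] turn 0.243
```

Call:
{"fn": "step_arm", "kwargs": {"plan": [{"xyz":[-10,44,0],"turn":0.18,"grip":1},{"xyz":[-10,44,20],"turn":0.243,"grip":1},{"xyz":[-10,44,60],"turn":0.243,"grip":1},{"xyz":[-10,44,100],"turn":0.243,"grip":1},{"xyz":[-10,44,100],"turn":0.243,"grip":1},{"xyz":[-10,44,100],"turn":0.243,"grip":1}]}}

```text
time_s: 12.35
position: [0.5021, 0.1833, 0.2151]
tcp_rot: [-0.006, 0.041, 0.999, -0.009]
ft_force: [0.9, 0.3, -0.2]
width: 0.0852
grip_force: 0.0
```

```bash
cat >> h.py <<'E'
from scipy.spatial.transform import Rotation as Ro
def go(*T):
    p,psi,s=st(); w,x,y,z=s['tcp_rot']; R=Ro.from_quat([x,y,z,w]).as_matrix()
    print('at',p.round(1),'psi',round(psi,3),'t',s['time_s'],'w',round(s['width'],4),'tz',R[:,2].round(3),'q',s['q'].round(2),'F',np.round(s['ft_force'],1),'g',round(float(s['grip_force']),1))
    for t in T:
        D=(np.array(t[:3],float)-p)@R; d=psi-t[3]; d=(d+np.pi)%(2*np.pi)-np.pi
        print(D.round(1),'turn',round(d,3))
E
python3 -c "
from h import *
p,d,ci=shot('wrist');save(p,'w2.png')
go((*rack(-47.5,0),179,np.pi-.087))"
```

```text
at [502.5 183.4 215.4] psi 3.06 t 12.4 w 0.0854 tz [-0.012 -0.016 -1.   ] q [ 0.36  0.31  0.03  1.31 -0.01  0.44] F [ 0.8  0.  -0.2] g 0.0
[-1.   2.4 36.4] turn 0.005
```

View pics/w2.png

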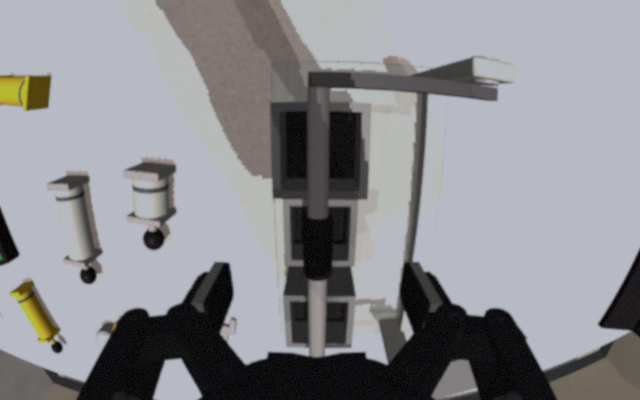

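The bar sleeve (316,245) is centred between the fingers. Lower and close.

Call:
{"fn": "step_arm", "kwargs": {"plan": [{"xyz":[-1,2,20],"turn":0,"grip":1},{"xyz":[-1,2,36],"turn":0,"grip":1},{"xyz":[-1,2,36],"turn":0,"grip":0.5},{"xyz":[-1,2,36],"turn":0,"grip":0},{"xyz":[-1,2,36],"turn":0,"grip":0},{"xyz":[-1,2,36],"turn":0,"grip":0},{"xyz":[-1,2,36],"turn":0,"grip":0}]}}

```text
time_s: 13.28
position: [0.5026, 0.1833, 0.1784]
tcp_rot: [-0.006, 0.041, 0.999, -0.01]
ft_force: [-2.8, -8.2, 9.9]
width: 0.0159
grip_force: 58.6
```

```bash
python3 -c "
from h import *
p,a,s=st(); H=np.array([*rack(-47.5,100),175.]); g=np.array([*rack(-47.5,0),190.])
print('bar now',-.08, 'start angle', np.arctan2(179+11-175,100))
th0=np.arctan2(p[2]+11-175, 100); r=101
for th in np.linspace(0,1.75,15)[0:]:
    # relative to now: assume gripped at joint -0.08..; 
    a0=.149-.08
    dy=-r*(np.cos(.149-.08+th)-np.cos(a0)); dz=r*(np.sin(a0+th)-np.sin(a0))
    print(round(th-.08,2),end=' ');
    go((*(p[:2]+dy*UY),p[2]+dz,a))" | grep -v ' at '|cut -c1-60
```

```text
bar now -0.08 start angle 0.14888994760949725
[0. 0. 0.] turn 0.0
[  0.1   1.4 -12.5] turn 0.0
[  0.3   4.4 -24.8] turn 0.0
[  0.4   8.8 -36.6] turn 0.0
[  0.5  14.7 -47.8] turn 0.0
[  0.5  22.  -58.1] turn 0.0
[  0.6  30.4 -67.4] turn 0.0
[  0.6  40.  -75.6] turn 0.0
[  0.7  50.5 -82.6] turn 0.0
[  0.7  61.8 -88.2] turn 0.0
[  0.7  73.8 -92.3] turn 0.0
[  0.6  86.1 -95. ] turn 0.0
[  0.6  98.7 -96. ] turn 0.0
[  0.5 111.3 -95.5] turn 0.0
[  0.5 123.7 -93.4] turn 0.0
```

Call:
{"fn": "step_arm", "kwargs": {"plan": [{"xyz":[0,0,0],"turn":0,"grip":0.5},{"xyz":[0,0,6],"turn":0,"grip":0.5},{"xyz":[0,0,6],"turn":0,"grip":0},{"xyz":[0,0,6],"turn":0,"grip":0},{"xyz":[0,0,6],"turn":0,"grip":0},{"xyz":[0,0,6],"turn":0,"grip":0},{"xyz":[0,1.5,-6],"turn":0,"grip":0},{"xyz":[0,4.5,-18],"turn":0,"grip":0}]}}

```text
time_s: 14.28
position: [0.5022, 0.1872, 0.195]
tcp_rot: [-0.007, 0.041, 0.999, -0.011]
ft_force: [-1.6, -13.5, -3.6]
width: 0.0161
grip_force: 58.5
```

Call:
{"fn": "step_arm", "kwargs": {"plan": [{"xyz":[0,4,-12],"turn":0,"grip":0},{"xyz":[0,10,-23],"turn":0,"grip":0},{"xyz":[0,17.5,-33],"turn":0,"grip":0},{"xyz":[0,26,-43],"turn":0,"grip":0},{"xyz":[0,35.5,-51],"turn":0,"grip":0},{"xyz":[0,46,-58],"turn":0,"grip":0},{"xyz":[0,57,-63.5],"turn":0,"grip":0},{"xyz":[0,69,-67.5],"turn":0,"grip":0}]}}

```text
time_s: 15.28
position: [0.5106, 0.2582, 0.2636]
tcp_rot: [-0.005, 0.042, 0.999, -0.009]
ft_force: [1.4, -14.2, 19.7]
width: 0.0156
grip_force: 64.2
```

```bash
python3 -c "
from h import *
go((*(rack(-47.5,100)+UY*np.array([0])),0,st()[1]))
p,d,ci=shot('side');save(p[150:350,100:340],'s1.png')"
```

```text
at [510.6 258.2 263.6] psi 3.058 t 15.275 w 0.0156 tz [-0.01  -0.018 -1.   ] q [ 0.47  0.38  0.26  1.46 -0.01  0.56] F [  1.4 -14.2  19.7] g 64.2
[ -1.3  31.7 263.1] turn 0.0
```

View pics/s1.png

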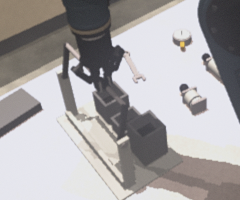

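Call:
{"fn": "step_arm", "kwargs": {"plan": [{"xyz":[0,13,0],"turn":0,"grip":0},{"xyz":[0,27,-1],"turn":0,"grip":0},{"xyz":[0,40,0],"turn":0,"grip":0},{"xyz":[0,52,2],"turn":0,"grip":0},{"xyz":[0,52,2],"turn":0,"grip":0.5},{"xyz":[0,52,2],"turn":0,"grip":1},{"xyz":[0,52,2],"turn":0,"grip":1},{"xyz":[0,52,2],"turn":0,"grip":1}]}}

```text
time_s: 16.32
position: [0.5137, 0.3105, 0.2587]
tcp_rot: [-0.007, 0.041, 0.999, -0.009]
ft_force: [0.7, 0.1, -0.2]
width: 0.0853
grip_force: 0.0
```

Call:
{"fn": "step_arm", "kwargs": {"plan": [{"xyz":[0,0,-20],"turn":0,"grip":1},{"xyz":[0,0,-60],"turn":0,"grip":1},{"xyz":[0,0,-70],"turn":0,"grip":1},{"xyz":[0,-50,-70],"turn":0,"grip":1},{"xyz":[0,-110,-70],"turn":0,"grip":1},{"xyz":[0,-170,-70],"turn":0,"grip":1},{"xyz":[0,-230,-70],"turn":0,"grip":1},{"xyz":[0,-260,-70],"turn":0,"grip":1}]}}

```text
time_s: 17.32
position: [0.4928, 0.0502, 0.3333]
tcp_rot: [-0.007, 0.042, 0.999, -0.009]
ft_force: [0.1, 0.0, -0.2]
width: 0.0856
grip_force: 0.0
```

```bash
python3 -c "
from h import *
p,d,ci=avg('top',2);save(p[120:320,130:430],'t2.png')
for k in carts(p,ci,(255,150,360,245)): print('knob',k)
P=cloud(d,ci)
for v in range(150,250,16):
    q=P[v,150:215]; q=q[(q[:,2]>.22)&(q[:,2]<.31)]; print(q[::2].round(3).tolist())
for nm,(a,b,c,e) in dict(A=(255,200,305,240),B=(310,185,355,240)).items():
    Q=P[b:e,a:c]; q=Q[(Q[...,2]>0.03)&(Q[...,2]<.06)]; print(nm,cv2.minAreaRect((q[:,:2]*1000).astype(np.float32)))
go()"
```

```text
knob (array([334.41176471, 175.17647059]), np.int32(51), array([ 0.61737938, -0.18923423,  0.025     ]))
knob (array([285.05263158, 195.66666667]), np.int32(57), array([ 0.5584661, -0.0355457,  0.025    ]))
knob (array([261.01550388, 212.65891473]), np.int32(129), array([0.50830906, 0.03947647, 0.025     ]))
[]
[]
[]
[]
[]
[]
[]
A ((505.7055969238281, -24.055198669433594), (49.63174057006836, 81.91364288330078), 78.91958618164062)
B ((524.5506591796875, -176.97256469726562), (48.71614074707031, 124.26982879638672), 83.70539855957031)
at [493.   50.2 333.3] psi 3.056 t 17.425 w 0.0856 tz [-0.014 -0.018 -1.   ] q [ 0.11  0.23  0.22  1.58 -0.02  0.2 ] F [0.9 0.7 0.9] g 0.0h.py:19: RuntimeWarning: All-NaN slice encountered
  return np.mean(ps,0).astype(np.uint8),np.nan_to_num(np.nanmedian(ds,0)),ci
```

View pics/t2.png

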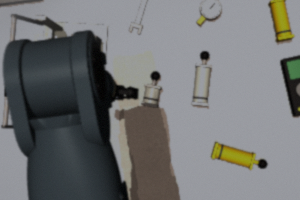

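The top crop shows the bar lying open at far left, (10,60), and both cartridges unmoved. Now to the long cartridge's knob.

```bash
python3 -c "
from h import *
go((617,-189,110,np.pi-.12))"
```

```text
at [493.   50.2 333.3] psi 3.056 t 17.425 w 0.0856 tz [-0.014 -0.018 -1.   ] q [ 0.11  0.23  0.22  1.58 -0.02  0.2 ] F [0.9 0.7 0.9] g 0.0
[-146.7 -223.5  225.8] turn 0.035
```

Call:
{"fn": "step_arm", "kwargs": {"plan": [{"xyz":[-30,-45,20],"turn":0.035,"grip":1},{"xyz":[-60,-90,50],"turn":0.035,"grip":1},{"xyz":[-90,-135,90],"turn":0.035,"grip":1},{"xyz":[-120,-180,130],"turn":0.035,"grip":1},{"xyz":[-147,-223,170],"turn":0.035,"grip":1},{"xyz":[-147,-223,205],"turn":0.035,"grip":1},{"xyz":[-147,-223,226],"turn":0.035,"grip":1},{"xyz":[-147,-223,226],"turn":0.035,"grip":1}]}}

```text
time_s: 18.42
position: [0.6175, -0.1846, 0.1076]
tcp_rot: [-0.008, 0.058, 0.998, -0.009]
ft_force: [0.8, 0.6, 0.7]
width: 0.0854
grip_force: 0.0
```

```bash
python3 -c "
from h import *
p,d,ci=shot('wrist');save(p,'w3.png')
K,R,t=ci['K'],ci['R'],ci['t']
g=p.astype(int); m=(g.max(2)<45).astype(np.uint8)
n,l,s_,ce=cv2.connectedComponentsWithStats(m)
for i in range(1,n):
    if 60<s_[i,4]<3000:
        u=(ce[i]-K[:2,2])/K[0,0]; r=np.hypot(*u); ray_=R.T@np.array([*(np.sin(r)*u/r),np.cos(r)]); o=-R.T@t
        print(ce[i],s_[i],(o+ray_*(.025-o[2])/ray_[2]).round(4))
go((617,-189,14,np.pi-.12))"
```

```text
[482.304   9.784] [471   0  25  21 125] [ 0.4677 -0.0421  0.025 ]
[626.77068558  30.95153664] [ 611    0   29   70 1692] [0.4566 0.1551 0.025 ]
[313.80470588  29.90117647] [281  25  66  14 425] [ 0.4822 -0.1723  0.025 ]
[485.60240964  28.19277108] [480  25  14   9  83] [ 0.4829 -0.0417  0.025 ]
[479.63541667  75.78125   ] [469  71  23  10  96] [ 0.521  -0.0522  0.025 ]
[627.60011955 116.34548715] [ 614   81   26   73 1673] [0.5487 0.1447 0.025 ]
[497.89392265 124.41546961] [482 107  33  35 905] [ 0.5587 -0.0377  0.025 ]
[622.83761996 207.33742802] [ 600  167   40   87 2605] [0.6491 0.1531 0.025 ]
[310.96528447 217.28833173] [ 292  200   38   36 1037] [ 0.6176 -0.1904  0.025 ]
[634.28027682 319.5467128 ] [626 294  14  44 289] [0.8553 0.2949 0.025 ]
at [ 618.3 -184.7  109.4] psi 3.025 t 18.475 w 0.0856 tz [-0.015 -0.017 -1.   ] q [-0.28  0.57  0.16  1.17 -0.02 -0.16] F [0.9 0.5 0.5] g 0.0
[-0.4 -2.6 95.4] turn 0.003
```

View pics/w3.png

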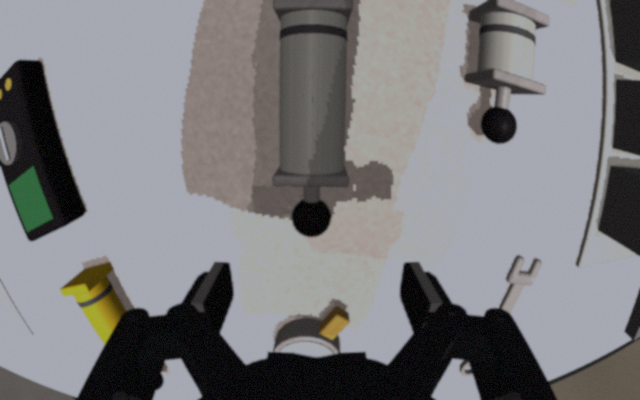

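The knob is at (311,217), which gives world (0.6176,-0.1904) and agrees with the top view. The axis runs straight along the tool's x. Descend and grip.

Call:
{"fn": "step_arm", "kwargs": {"plan": [{"xyz":[0,-4,30],"turn":0,"grip":1},{"xyz":[0,-4,65],"turn":0,"grip":1},{"xyz":[0,-4,90],"turn":0,"grip":1},{"xyz":[0,-4,95],"turn":0,"grip":0.6},{"xyz":[0,-4,95],"turn":0,"grip":0},{"xyz":[0,-4,95],"turn":0,"grip":0},{"xyz":[0,-4,95],"turn":0,"grip":0},{"xyz":[0,-4,95],"turn":0,"grip":0}]}}

```text
time_s: 19.48
position: [0.6178, -0.1911, 0.0165]
tcp_rot: [-0.005, 0.058, 0.998, -0.009]
ft_force: [-0.5, 1.2, 9.3]
width: 0.0268
grip_force: 58.4
```

```bash
cat >> h.py <<'E'
def arc(L,n=16):
    p,a,s=st(); w,x,y,z=s['tcp_rot']; R=Ro.from_quat([x,y,z,w]).as_matrix(); go()
    u=np.array([np.cos(a-np.pi),np.sin(a-np.pi)]); k=L-15; r=np.hypot(k,25); f0=np.arctan2(25,k)
    for i in range(1,n+1):
        f=f0+np.pi/2*i/n; dh=r*np.cos(f)-k; dv=r*np.sin(f)-25
        D=np.array([*(u*dh),dv])@R; print(i,D.round(1))
E
python3 -c "
from h import *
arc(170)"
```

```text
at [ 617.8 -191.1   16.5] psi 3.025 t 19.475 w 0.0268 tz [-0.011 -0.018 -1.   ] q [-0.29  0.64  0.03  0.97 -0.02 -0.17] F [-0.5  1.2  9.3] g 58.4
1 [  3.3  -0.3 -15. ]
2 [  8.1  -0.6 -29.7]
3 [ 14.3  -0.8 -43.8]
4 [ 21.9  -1.1 -57.2]
5 [ 30.7  -1.3 -69.8]
6 [ 40.8  -1.6 -81.5]
7 [ 51.9  -1.8 -92.2]
8 [  64.    -1.9 -101.7]
9 [  77.    -2.1 -110. ]
10 [  90.8   -2.2 -116.9]
11 [ 105.1   -2.3 -122.5]
12 [ 120.    -2.4 -126.6]
13 [ 135.1   -2.5 -129.3]
14 [ 150.5   -2.5 -130.5]
15 [ 165.9   -2.5 -130.2]
16 [ 181.2   -2.5 -128.3]
```

Call:
{"fn": "step_arm", "kwargs": {"plan": [{"xyz":[0,0,0],"turn":0,"grip":0.6},{"xyz":[0,0,3],"turn":0,"grip":0.6},{"xyz":[0,0,3],"turn":0,"grip":0},{"xyz":[0,0,3],"turn":0,"grip":0},{"xyz":[0,0,3],"turn":0,"grip":0},{"xyz":[0,0,3],"turn":0,"grip":0}]}}

```text
time_s: 20.23
position: [0.6166, -0.191, 0.0119]
tcp_rot: [-0.007, 0.058, 0.998, -0.009]
ft_force: [-3.3, 0.2, 3.3]
width: 0.0272
grip_force: 58.8
```

```bash
python3 -c "
from h import *
go()"
```

```text
at [ 616.6 -191.    11.9] psi 3.024 t 20.225 w 0.0272 tz [-0.014 -0.017 -1.   ] q [-0.29  0.64  0.02  0.96 -0.02 -0.17] F [-3.3  0.2  3.3] g 58.8
```

Call:
{"fn": "step_arm", "kwargs": {"plan": [{"xyz":[3.3,0,-15],"turn":0,"grip":0},{"xyz":[8,-0.6,-30],"turn":0,"grip":0},{"xyz":[14.3,-0.8,-44],"turn":0,"grip":0},{"xyz":[22,-1,-57],"turn":0,"grip":0},{"xyz":[31,-1.3,-70],"turn":0,"grip":0},{"xyz":[41,-1.6,-81.5],"turn":0,"grip":0},{"xyz":[52,-1.8,-92],"turn":0,"grip":0},{"xyz":[64,-1.9,-101.5],"turn":0,"grip":0}]}}

```text
time_s: 21.22
position: [0.5535, -0.1836, 0.1147]
tcp_rot: [-0.006, 0.058, 0.998, -0.009]
ft_force: [-0.9, 0.1, -3.6]
width: 0.0273
grip_force: 59.2
```

```bash
python3 -c "
from h import *
go()
p,d,ci=shot('side');save(np.hstack([cv2.resize(p[130:330,220:440],None,fx=2,fy=2)]),'s2.png')"
```

```text
at [ 553.5 -183.6  114.7] psi 3.024 t 21.225 w 0.0273 tz [-0.014 -0.017 -1.   ] q [-0.31  0.44 -0.04  1.1  -0.02 -0.19] F [-0.9  0.1 -3.6] g 59.2
```

View pics/s2.png

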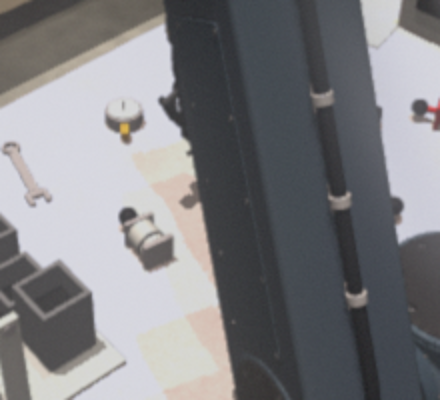

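Call:
{"fn": "step_arm", "kwargs": {"plan": [{"xyz":[13,0,-8.3],"turn":0,"grip":0},{"xyz":[27,0,-15],"turn":0,"grip":0},{"xyz":[41,0,-20.8],"turn":0,"grip":0},{"xyz":[56,0,-25],"turn":0,"grip":0},{"xyz":[71,0,-27.6],"turn":0,"grip":0},{"xyz":[86,0,-28.8],"turn":0,"grip":0},{"xyz":[102,0,-28.5],"turn":0,"grip":0},{"xyz":[117,0,-27],"turn":0,"grip":0}]}}

```text
time_s: 22.28
position: [0.4374, -0.1694, 0.1424]
tcp_rot: [-0.006, 0.058, 0.998, -0.009]
ft_force: [0.1, -0.1, -3.5]
width: 0.0271
grip_force: 59.2
```

```bash
python3 -c "
from h import *
f=rack(0,0)
go((*rack(0,-110),240,np.pi-.087))
p,d,ci=shot('wrist');save(p,'w4.png')"
```

```text
at [ 437.4 -169.4  142.4] psi 3.024 t 22.275 w 0.0271 tz [-0.014 -0.017 -1.   ] q [-0.36  0.2  -0.3   1.08 -0.02 -0.24] F [ 0.1 -0.1 -3.5] g 59.2
[ -73.6  249.4 -103.2] turn -0.03
```

View pics/w4.png

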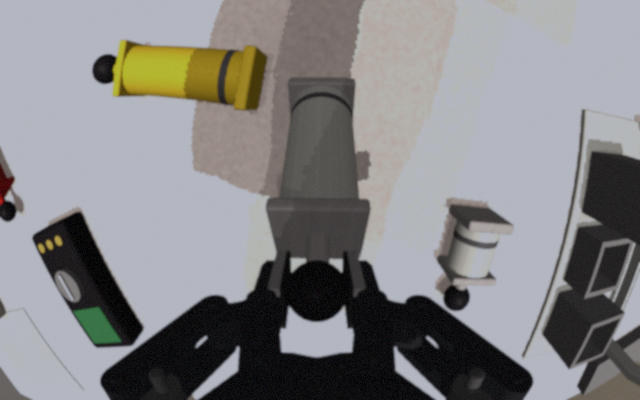

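```bash
cat >> h.py <<'E'
def wpt(u,v,d,ci):
    K,R,t=ci['K'],ci['R'],ci['t']; a=(np.array([u,v])-K[:2,2])/K[0,0]; r=np.hypot(*a); c=np.array([*(np.sin(r)*a/r),np.cos(r)])
    return R.T@(c*d/c[2]-t)
def wray(u,v,ci):
    K,R,t=ci['K'],ci['R'],ci['t']; a=(np.array([u,v])-K[:2,2])/K[0,0]; r=np.hypot(*a); c=np.array([*(np.sin(r)*a/r),np.cos(r)]); return -R.T@t, R.T@c
def wproj(X,ci):
    K,R,t=ci['K'],ci['R'],ci['t']; c=R@X+t; th=np.arctan2(np.hypot(c[0],c[1]),c[2]); return K[:2,2]+K[0,0]*th*c[:2]/np.hypot(c[0],c[1])
E
python3 -c "
from h import *
p,d,ci=shot('wrist')
P,a,s=st()
print(-ci['R'].T@ci['t'], ci['R'][2])
for dz in (11,-19,-100,-150): print(dz,wproj(np.array([P[0],P[1],P[2]+dz])/1000,ci))
for u,v in((320,205),(320,240),(320,150),(320,120),(320,100),(322,84),(360,215),(290,215)): print(u,v,d[v,u],wpt(u,v,d[v,u],ci).round(4))
"
```

```text
[ 0.35594758 -0.15746089  0.27727116] [ 0.30543121 -0.0540113  -0.9506811 ]
11 [316.39331314 286.77544729]
-19 [317.3881527  257.39292245]
-100 [318.95786172 209.93005721]
-150 [319.51438291 192.762564  ]
320 205 0.14383714 [ 0.4006 -0.1636  0.1407]
320 240 0.15513231 [ 0.4208 -0.1659  0.1354]
320 150 0.17028716 [ 0.38   -0.1615  0.1061]
320 120 0.18671769 [ 0.3643 -0.1598  0.0837]
320 100 0.1994434 [ 0.3515 -0.1585  0.0661]
322 84 0.2113122 [ 0.3396 -0.1557  0.0497]
360 215 0.14462991 [ 0.4075 -0.1454  0.141 ]
290 215 0.14686343 [ 0.4044 -0.1783  0.1395]
```

The grip friction carried the cartridge: it leans about 35° with its foot roughly 12 mm up. I'll set the foot back on the bench and see whether a lighter grip can be commanded.

Call:
{"fn": "step_arm", "kwargs": {"plan": [{"xyz":[0,0,6],"turn":0,"grip":0},{"xyz":[0,0,11],"turn":0,"grip":0},{"xyz":[0,0,12],"turn":0,"grip":0},{"xyz":[0,0,12],"turn":0,"grip":0.28}]}}

```text
time_s: 22.88
position: [0.4389, -0.1698, 0.1307]
tcp_rot: [-0.006, 0.058, 0.998, -0.009]
ft_force: [2.2, 0.4, 1.7]
width: 0.0272
grip_force: 59.9
```

```bash
python3 -c "
from h import *
go()
p,d,ci=shot('wrist')
for u,v in((320,150),(320,120),(320,100),(322,84)): print(u,v,wpt(u,v,d[v,u],ci).round(4))
"
```

```text
at [ 438.9 -169.8  130.7] psi 3.025 t 22.875 w 0.0272 tz [-0.013 -0.017 -1.   ] q [-0.36  0.21 -0.32  1.05 -0.02 -0.24] F [2.2 0.4 1.7] g 59.9
320 150 [ 0.3832 -0.1622  0.0942]
320 120 [ 0.3676 -0.1606  0.0715]
320 100 [ 0.3547 -0.1593  0.0515]
322 84 [ 0.3427 -0.1565  0.0339]
```

Call:
{"fn": "step_arm", "kwargs": {"plan": [{"xyz":[0,0,0],"turn":0,"grip":0.31},{"xyz":[0,0,0],"turn":0,"grip":0.31}]}}

```text
time_s: 23.18
position: [0.4387, -0.1698, 0.1307]
tcp_rot: [-0.006, 0.058, 0.998, -0.009]
ft_force: [2.6, 0.8, 2.8]
width: 0.0273
grip_force: 59.9
```

Call:
{"fn": "step_arm", "kwargs": {"plan": [{"xyz":[0,0,0],"turn":0,"grip":0.318},{"xyz":[0,0,0],"turn":0,"grip":0.318}]}}

```text
time_s: 23.42
position: [0.4386, -0.1698, 0.1307]
tcp_rot: [-0.006, 0.058, 0.998, -0.009]
ft_force: [3.7, 0.9, 4.8]
width: 0.0273
grip_force: 53.4
```

Call:
{"fn": "step_arm", "kwargs": {"plan": [{"xyz":[0,0,0],"turn":0,"grip":0.32},{"xyz":[0,0,0],"turn":0,"grip":0.32}]}}

```text
time_s: 23.68
position: [0.4386, -0.1698, 0.1306]
tcp_rot: [-0.006, 0.058, 0.998, -0.009]
ft_force: [4.3, 0.5, 5.8]
width: 0.0275
grip_force: 48.6
```

Call:
{"fn": "step_arm", "kwargs": {"plan": [{"xyz":[0,0,0],"turn":0,"grip":0.323},{"xyz":[0,0,0],"turn":0,"grip":0.323}]}}

```text
time_s: 23.92
position: [0.4385, -0.1698, 0.1306]
tcp_rot: [-0.006, 0.058, 0.998, -0.009]
ft_force: [4.7, -0.1, 5.4]
width: 0.028
grip_force: 41.5
```

```bash
python3 -c "
from h import *
go()"
```

```text
at [ 438.5 -169.8  130.6] psi 3.024 t 23.925 w 0.028 tz [-0.013 -0.018 -1.   ] q [-0.36  0.21 -0.32  1.05 -0.02 -0.24] F [ 4.7 -0.1  5.4] g 41.5
```

Call:
{"fn": "step_arm", "kwargs": {"plan": [{"xyz":[0,0,0],"turn":0,"grip":0.332},{"xyz":[0,0,-1],"turn":0,"grip":0.332},{"xyz":[9,0,-4.5],"turn":0,"grip":0.332},{"xyz":[18,0,-7.5],"turn":0,"grip":0.332},{"xyz":[28,0,-10.5],"turn":0,"grip":0.332},{"xyz":[38,0,-13],"turn":0,"grip":0.332}]}}

```text
time_s: 24.68
position: [0.3997, -0.1649, 0.144]
tcp_rot: [-0.007, 0.059, 0.998, -0.009]
ft_force: [0.4, -0.3, -3.6]
width: 0.0282
grip_force: 22.0
```

```bash
python3 -c "
from h import *
go()
p,d,ci=shot('wrist');save(p,'w5.png')
for v in range(80,240,10): print(v,wpt(320,v,d[v,320],ci).round(4))
"
```

```text
at [ 399.7 -164.9  144. ] psi 3.024 t 24.675 w 0.0282 tz [-0.014 -0.017 -1.   ] q [-0.38  0.12 -0.39  1.07 -0.02 -0.26] F [ 0.4 -0.3 -3.6] g 22.0
80 [ 0.2962 -0.1526 -0.0006]
90 [ 0.3052 -0.1536 -0.0006]
100 [ 3.142e-01 -1.546e-01 -2.000e-04]
110 [ 0.3232 -0.1557 -0.0004]
120 [ 0.3322 -0.1567 -0.0019]
130 [ 0.3392 -0.1574  0.0248]
140 [ 0.3453 -0.1579  0.0448]
150 [ 0.3506 -0.1584  0.061 ]
160 [ 0.355  -0.1588  0.0772]
170 [ 0.3593 -0.1592  0.0885]
180 [ 0.363  -0.1595  0.0999]
190 [ 0.3661 -0.1598  0.1109]
200 [ 0.3691 -0.1601  0.1202]
210 [ 0.3709 -0.1602  0.1313]
220 [ 0.3758 -0.1607  0.1326]
230 [ 0.3822 -0.1615  0.1304]
```

Call:
{"fn": "step_arm", "kwargs": {"plan": [{"xyz":[0,0,1],"turn":0,"grip":0.336},{"xyz":[8,0,1],"turn":0,"grip":0.336},{"xyz":[17,0,0.5],"turn":0,"grip":0.336},{"xyz":[27,0,0.5],"turn":0,"grip":0.336},{"xyz":[37,0,1],"turn":0,"grip":0.336},{"xyz":[47,0,2],"turn":0,"grip":0.336},{"xyz":[47,0,2],"turn":0,"grip":0.336}]}}

```text
time_s: 25.6
position: [0.3535, -0.1595, 0.1423]
tcp_rot: [-0.007, 0.059, 0.998, -0.009]
ft_force: [0.3, -0.5, -2.6]
width: 0.029
grip_force: 15.2
```

```bash
python3 -c "
from h import *
go()
p,d,ci=shot('wrist');save(p,'w5.png')
for v in range(130,240,15): print(v,wpt(320,v,d[v,320],ci).round(4))
"
```

```text
at [ 353.5 -159.5  142.3] psi 3.024 t 25.6 w 0.029 tz [-0.014 -0.017 -1.   ] q [-0.41  0.04 -0.49  1.05 -0.02 -0.29] F [ 0.3 -0.5 -2.6] g 15.2
130 [ 0.2946 -0.1523  0.0008]
145 [ 3.082e-01 -1.539e-01 -1.000e-04]
160 [ 0.3217 -0.1554  0.0006]
175 [ 0.3337 -0.1567  0.0091]
190 [ 0.3346 -0.1565  0.0556]
205 [ 0.3341 -0.1561  0.0925]
220 [ 0.3325 -0.1557  0.123 ]
235 [ 0.3404 -0.1566  0.1249]
```

The cartridge now stands upright: the tube edge is vertical and the foot is on the bench. Full grip, then lift.

Call:
{"fn": "step_arm", "kwargs": {"plan": [{"xyz":[0,0,0],"turn":0,"grip":0},{"xyz":[0,0,0],"turn":0,"grip":0},{"xyz":[0,0,-10],"turn":0,"grip":0},{"xyz":[0,0,-30],"turn":0,"grip":0},{"xyz":[0,0,-55],"turn":0,"grip":0},{"xyz":[0,0,-75],"turn":0,"grip":0},{"xyz":[0,0,-85],"turn":0,"grip":0},{"xyz":[0,0,-85],"turn":0,"grip":0}]}}

```text
time_s: 26.65
position: [0.3555, -0.1582, 0.2277]
tcp_rot: [-0.006, 0.058, 0.998, -0.009]
ft_force: [0.6, -0.4, -5.4]
width: 0.0274
grip_force: 59.5
```

```bash
python3 -c "
from h import *
go((*rack(0,-110),235,np.pi-.087),(*rack(0,0),235,np.pi-.087))
p,d,ci=shot('wrist')
for v in range(175,240,10): print(v,wpt(320,v,d[v,320],ci).round(4))
"
```

```text
at [ 355.5 -158.2  227.7] psi 3.024 t 26.65 w 0.0274 tz [-0.013 -0.018 -1.   ] q [-0.4  -0.01 -0.31  1.27 -0.02 -0.28] F [ 0.6 -0.4 -5.4] g 59.5
[-157.3  249.5  -13.8] turn -0.03
[-154.   359.5  -15.9] turn -0.03
175 [ 0.331  -0.1548  0.1158]
185 [ 0.3326 -0.1548  0.142 ]
195 [ 0.3337 -0.1547  0.1644]
205 [ 0.334  -0.1546  0.1846]
215 [ 0.3348 -0.1546  0.2   ]
225 [ 0.3366 -0.1547  0.2103]
235 [ 0.3419 -0.1553  0.2115]
```

Call:
{"fn": "step_arm", "kwargs": {"plan": [{"xyz":[-10,15,-5],"turn":-0.03,"grip":0},{"xyz":[-32,50,-10],"turn":-0.03,"grip":0},{"xyz":[-57,90,-12],"turn":-0.03,"grip":0},{"xyz":[-83,132,-14],"turn":-0.03,"grip":0},{"xyz":[-110,174,-14],"turn":-0.03,"grip":0},{"xyz":[-135,213,-14],"turn":-0.03,"grip":0},{"xyz":[-152,242,-14],"turn":-0.03,"grip":0},{"xyz":[-157,250,-14],"turn":-0.03,"grip":0}]}}

```text
time_s: 27.7
position: [0.5409, 0.0734, 0.2333]
tcp_rot: [-0.008, 0.043, 0.999, -0.009]
ft_force: [-0.6, -0.0, -4.2]
width: 0.0271
grip_force: 59.9
```

```bash
python3 -c "
from h import *
go((*rack(0,0),235,np.pi-.087))
p,d,ci=shot('wrist'); save(p,'w6.png')
for v in range(175,240,10): print(v,wpt(320,v,d[v,320],ci).round(4))
"
```

```text
at [540.9  73.4 233.3] psi 3.056 t 27.7 w 0.0271 tz [-0.016 -0.018 -1.   ] q [ 0.14  0.33  0.1   1.36 -0.02  0.23] F [-0.6 -0.  -4.2] g 59.9
[ -0.5 108.   -3.8] turn 0.002
175 [0.5166 0.076  0.1184]
185 [0.5182 0.0761 0.1454]
195 [0.519  0.0762 0.1691]
205 [0.5194 0.0763 0.1896]
215 [0.5207 0.0763 0.2036]
225 [0.522  0.0763 0.2156]
235 [0.5275 0.0759 0.2162]
```

View pics/w6.png

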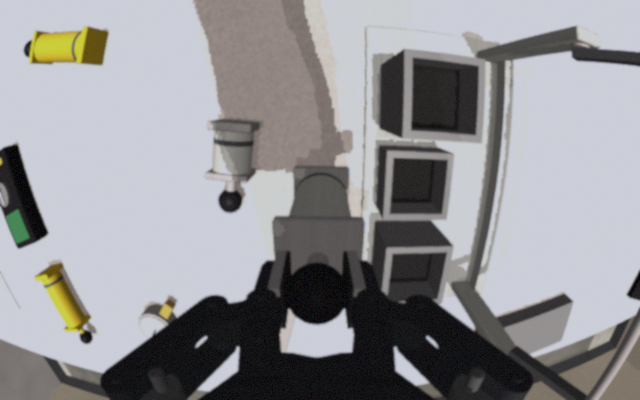

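```bash
python3 -c "
from h import *
p,d,ci=shot('wrist')
c=[(-31,-31),(31,-31),(31,31),(-31,31)]; im=p.copy()
for x0,z in((0,.056),(-95,.116),(95,.086)):
    o=np.array([wproj(np.array([*rack(x0+a,b)/1000,z]),ci) for a,b in c]); cv2.polylines(im,[o.round().astype(int)],True,(255,0,0))
    o=np.array([wproj(np.array([*rack(x0+a*38/31,b*38/31)/1000,z]),ci) for a,b in c]); cv2.polylines(im,[o.round().astype(int)],True,(0,255,0))
save(cv2.resize(im[30:320,340:520],None,fx=2,fy=2),'w7.png')
"
```

```text
(no output)
```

View pics/w7.png

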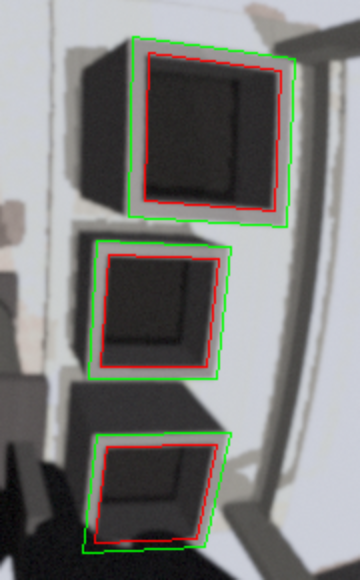

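The projected step outlines fit the picture within about 2 mm, and the bar is open at far right. Move in over the lowest step.

Call:
{"fn": "step_arm", "kwargs": {"plan": [{"xyz":[-4,15,-2],"turn":0,"grip":0},{"xyz":[-4,40,-2],"turn":0,"grip":0},{"xyz":[-4,65,-2],"turn":0,"grip":0},{"xyz":[-4,88,-2],"turn":0,"grip":0},{"xyz":[-4,104,-2],"turn":0,"grip":0},{"xyz":[-4,110,-2],"turn":0,"grip":0},{"xyz":[-4,110,-2],"turn":0,"grip":0}]}}

```text
time_s: 28.68
position: [0.5541, 0.1812, 0.2347]
tcp_rot: [-0.007, 0.043, 0.999, -0.009]
ft_force: [1.1, -0.1, -3.7]
width: 0.0269
grip_force: 60.0
```

```bash
cat >> h.py <<'E'
def hang(L):
    P,a,s=st(); p,d,ci=shot('wrist'); go()
    q=np.array([wpt(u,v,d[v,u],ci) for v in range(150,245,3) for u in (316,320,324) if d[v,u]>0])
    k=np.hypot(*(q[:,:2]-P[:2]/1000).T)<.06; z0=P[2]/1000+.011; k&=(q[:,2]<z0-.042)&(q[:,2]>z0-L+.02); q=q[k]
    q=q[abs(np.hypot(*(q[:,:2]-P[:2]/1000).T)-.023)<.012]
    c=np.polyfit(q[:,2],q[:,0],1); print('n',len(q),'dx/dz',c[0].round(4),'foot dx mm',round(-c[0]*(L-15)*1000/1000,1) if 0 else (-c[0]*(L-15)).round(1),'z',q[:,2].min().round(3),q[:,2].max().round(3))
E
python3 -c "
from h import *
hang(170)"
```

```text
at [554.1 180.9 234.8] psi 3.054 t 28.725 w 0.0276 tz [-0.014 -0.018 -1.   ] q [ 0.32  0.41  0.22  1.4  -0.01  0.41] F [-0.6 -0.9 -4.2] g 60.0
n 63 dx/dz 0.0012 foot dx mm -0.2 z 0.012 0.203
```

Call:
{"fn": "step_arm", "kwargs": {"plan": [{"xyz":[-1,2,5],"turn":0,"grip":0},{"xyz":[-1,2,18],"turn":0,"grip":0},{"xyz":[-1,2,32],"turn":0,"grip":0},{"xyz":[-1,2,45],"turn":0,"grip":0},{"xyz":[-1,2,55],"turn":0,"grip":0},{"xyz":[-1,2,62],"turn":0,"grip":0}]}}

```text
time_s: 29.48
position: [0.5543, 0.182, 0.172]
tcp_rot: [-0.007, 0.043, 0.999, -0.009]
ft_force: [-0.1, 0.3, -4.3]
width: 0.0274
grip_force: 60.0
```

Call:
{"fn": "step_arm", "kwargs": {"plan": [{"xyz":[0,0,6],"turn":0,"grip":0},{"xyz":[0,0,12],"turn":0,"grip":0},{"xyz":[0,0,16],"turn":0,"grip":0},{"xyz":[0,0,17],"turn":0,"grip":0}]}}

```text
time_s: 29.98
position: [0.555, 0.1822, 0.1571]
tcp_rot: [-0.005, 0.043, 0.999, -0.008]
ft_force: [-3.3, 1.0, 17.2]
width: 0.0271
grip_force: 61.7
```

```bash
python3 -c "
from h import *
go()"
```

```text
at [555.  182.2 157.1] psi 3.055 t 29.975 w 0.0271 tz [-0.011 -0.016 -1.   ] q [ 0.32  0.43  0.05  1.21 -0.01  0.41] F [-3.3  1.  17.2] g 61.7
```

It is on the floor at the expected height. Release and go up.

Call:
{"fn": "step_arm", "kwargs": {"plan": [{"xyz":[0,0,-1],"turn":0,"grip":0.34},{"xyz":[1,0,-1],"turn":0,"grip":0.38},{"xyz":[1,0,-1],"turn":0,"grip":0.6},{"xyz":[1,0,-1],"turn":0,"grip":1},{"xyz":[1,0,-1],"turn":0,"grip":1},{"xyz":[1,0,-40],"turn":0,"grip":1},{"xyz":[1,0,-90],"turn":0,"grip":1},{"xyz":[1,0,-100],"turn":0,"grip":1}]}}

```text
time_s: 30.98
position: [0.5557, 0.184, 0.259]
tcp_rot: [-0.004, 0.044, 0.999, -0.008]
ft_force: [-0.0, -0.4, -0.9]
width: 0.0852
grip_force: 0.0
```

```bash
cat >> h.py <<'E'
def wknobs(zs,lo=200,hi=3000):
    p,d,ci=shot('wrist'); m=(p.astype(int).max(2)<45).astype(np.uint8)
    n,l,s_,ce=cv2.connectedComponentsWithStats(m)
    for i in range(1,n):
        if lo<s_[i,4]<hi and .7<s_[i,2]/s_[i,3]<1.4 and s_[i,4]>.65*s_[i,2]*s_[i,3]:
            o,r=wray(*ce[i],ci); u,v=ce[i].astype(int); print(ce[i].round(1),s_[i],*[(o+r*(z-o[2])/r[2]).round(4) for z in zs],'depthpt',wpt(u,v,d[v,u],ci).round(4))
E
python3 -c "
from h import *
wknobs((.169,.025))
p,d,ci=avg('top',2)
for k in carts(p,ci,(255,150,360,245)): print('knob',k)
P,a,s=st(); go((558.5,-35.5,110,np.pi-.2))"
```

```text
[159.4 190. ] [151 182  18  17 238] [0.5261 0.0537 0.169 ] [ 0.5589 -0.0356  0.025 ] depthpt [ 0.5562 -0.0291  0.0367]
[315.1 260.3] [ 289  239   53   45 2262] [0.5975 0.1775 0.169 ] [0.6761 0.1677 0.025 ] depthpt [0.666  0.1688 0.0425]
knob (array([285.09259259, 195.46296296]), np.int32(54), array([ 0.55909099, -0.03568334,  0.025     ]))
at [554.7 183.6 255.3] psi 3.055 t 31.125 w 0.0856 tz [-0.014 -0.017 -1.   ] q [ 0.33  0.41  0.28  1.46 -0.01  0.41] F [ 0.3 -0.4 -0.2] g 0.0
[ -24.7 -215.3  149. ] turn 0.113h.py:19: RuntimeWarning: All-NaN slice encountered
  return np.mean(ps,0).astype(np.uint8),np.nan_to_num(np.nanmedian(ds,0)),ci
```

Call:
{"fn": "step_arm", "kwargs": {"plan": [{"xyz":[-5,-40,0],"turn":0.1,"grip":1},{"xyz":[-10,-90,0],"turn":0.113,"grip":1},{"xyz":[-18,-145,20],"turn":0.113,"grip":1},{"xyz":[-25,-190,60],"turn":0.113,"grip":1},{"xyz":[-25,-215,100],"turn":0.113,"grip":1},{"xyz":[-25,-215,135],"turn":0.113,"grip":1},{"xyz":[-25,-215,149],"turn":0.113,"grip":1},{"xyz":[-25,-215,149],"turn":0.113,"grip":1}]}}

```text
time_s: 32.12
position: [0.558, -0.035, 0.1097]
tcp_rot: [-0.007, 0.1, 0.995, -0.009]
ft_force: [0.0, 0.2, 0.2]
width: 0.0853
grip_force: 0.0
```

```bash
python3 -c "
from h import *
wknobs((.025,.169)); 
p,d,ci=shot('wrist'); save(p,'w8.png')
go((559,-35.7,13,np.pi-.2))"
```

```text
[316.7 216.5] [ 299  200   36   35 1011] [ 0.5589 -0.0368  0.025 ] [ 0.5068 -0.0236  0.169 ] depthpt [ 0.5535 -0.036   0.0385]
at [559.3 -34.9 111.4] psi 2.942 t 32.225 w 0.0853 tz [-0.013 -0.017 -1.   ] q [-0.05  0.4  -0.1   1.08 -0.02  0.15] F [-0.  -0.5  0.5] g 0.0
[-0.7  1.1 98.4] turn 0.001
```

View pics/w8.png

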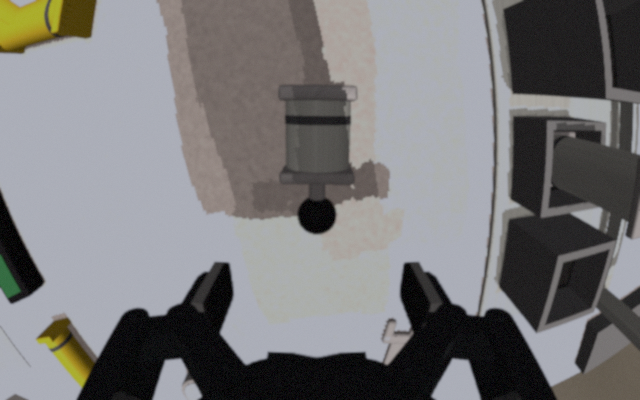

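The short cartridge's knob is at (317,216) and aligned with the tool. The long one stands in the lowest step. I'll grip lightly so that the knob can turn in the pads.

Call:
{"fn": "step_arm", "kwargs": {"plan": [{"xyz":[0,0.5,30],"turn":0,"grip":1},{"xyz":[0,0.5,65],"turn":0,"grip":1},{"xyz":[0,0.5,92],"turn":0,"grip":1},{"xyz":[0,0.5,99],"turn":0,"grip":0.6},{"xyz":[0,0.5,99],"turn":0,"grip":0.33},{"xyz":[0,0.5,99],"turn":0,"grip":0.33},{"xyz":[0,0.5,99],"turn":0,"grip":0.33},{"xyz":[0,0.5,99],"turn":0,"grip":0.33}]}}

```text
time_s: 33.22
position: [0.5587, -0.0366, 0.0126]
tcp_rot: [-0.005, 0.1, 0.995, -0.009]
ft_force: [2.5, -0.3, 5.3]
width: 0.0287
grip_force: 19.2
```

```bash
python3 -c "
from h import *
arc(110)"
```

```text
at [558.7 -36.6  12.6] psi 2.941 t 33.225 w 0.0287 tz [-0.011 -0.018 -1.   ] q [-0.06  0.49 -0.24  0.85 -0.02  0.14] F [ 2.5 -0.3  5.3] g 19.2
1 [ 3.  -0.2 -9.2]
2 [  6.8  -0.3 -18. ]
3 [ 11.5  -0.5 -26.4]
4 [ 17.1  -0.7 -34.3]
5 [ 23.3  -0.8 -41.6]
6 [ 30.3  -0.9 -48.3]
7 [ 37.8  -1.1 -54.3]
8 [ 46.   -1.2 -59.5]
9 [ 54.5  -1.2 -63.9]
10 [ 63.5  -1.3 -67.4]
11 [ 72.8  -1.4 -70. ]
12 [ 82.3  -1.4 -71.7]
13 [ 91.9  -1.4 -72.5]
14 [101.5  -1.4 -72.3]
15 [111.1  -1.4 -71.1]
16 [120.5  -1.3 -69.1]
```

Call:
{"fn": "step_arm", "kwargs": {"plan": [{"xyz":[3,0,-9],"turn":0,"grip":0.333},{"xyz":[7,0,-17.5],"turn":0,"grip":0.333},{"xyz":[11.5,-0.5,-26],"turn":0,"grip":0.333},{"xyz":[17,-0.5,-34],"turn":0,"grip":0.333},{"xyz":[23,-0.5,-41],"turn":0,"grip":0.333},{"xyz":[30,-1,-48],"turn":0,"grip":0.333},{"xyz":[38,-1,-54],"turn":0,"grip":0.333},{"xyz":[46,-1,-59],"turn":0,"grip":0.333}]}}

```text
time_s: 34.22
position: [0.5127, -0.0273, 0.0715]
tcp_rot: [-0.006, 0.1, 0.995, -0.009]
ft_force: [2.2, 0.1, 1.1]
width: 0.0288
grip_force: 18.9
```

```bash
cat >> h.py <<'E'
def col():
    p,d,ci=shot('wrist'); go()
    for v in range(90,240,10): print(v,wpt(320,v,d[v,320],ci).round(4)*1000)
E
python3 -c "
from h import *
col()"
```

```text
at [512.  -27.1  71.9] psi 2.942 t 34.275 w 0.0288 tz [-0.014 -0.017 -1.   ] q [-0.04  0.34 -0.3   0.94 -0.02  0.16] F [ 1.9 -0.1  1.3] g 18.9
90 [ 4.235e+02 -8.400e+00  1.000e-01]
100 [430.   -9.8  -1.6]
110 [436.  -10.6  40.3]
120 [441.2 -11.6  42.6]
130 [446.  -12.6  46.6]
140 [450.7 -13.5  50.8]
150 [454.9 -14.3  56.4]
160 [459.3 -15.1  59.2]
170 [463.1 -15.8  64.1]
180 [466.9 -16.6  68.2]
190 [470.8 -17.3  70.8]
200 [473.5 -17.8  77.4]
210 [477.6 -18.6  78.6]
220 [485.  -20.1  71.3]
230 [491.7 -21.5  67.2]
```

Call:
{"fn": "step_arm", "kwargs": {"plan": [{"xyz":[8.5,0,-4],"turn":0,"grip":0.336},{"xyz":[17.5,0,-7.5],"turn":0,"grip":0.336},{"xyz":[27,0,-10],"turn":0,"grip":0.336},{"xyz":[36,0,-11.5],"turn":0,"grip":0.336},{"xyz":[46,0,-12],"turn":0,"grip":0.336},{"xyz":[55,0,-12],"turn":0,"grip":0.336},{"xyz":[64,0,-11],"turn":0,"grip":0.336},{"xyz":[72,0,-9.5],"turn":0,"grip":0.336}]}}

```text
time_s: 35.28
position: [0.4418, -0.0127, 0.081]
tcp_rot: [-0.006, 0.1, 0.995, -0.009]
ft_force: [-0.0, 0.7, 2.6]
width: 0.0288
grip_force: 15.9
```

```bash
python3 -c "
from h import *
col()"
```

```text
at [440.8 -12.5  80.7] psi 2.942 t 35.325 w 0.0283 tz [-0.015 -0.017 -1.   ] q [-0.02  0.2  -0.47  0.92 -0.02  0.18] F [-0.9  1.2  3.7] g 15.9
90 [ 3.519e+02  6.200e+00 -1.000e-01]
100 [358.8   4.8   0. ]
110 [ 3.656e+02  3.400e+00 -1.000e-01]
120 [372.5   2.   -0.9]
130 [379.4   0.6  -1.1]
140 [386.3  -0.7  -0.7]
150 [ 3.932e+02 -2.100e+00 -3.000e-01]
160 [ 4.003e+02 -3.500e+00 -4.000e-01]
170 [362.9   5.8 215.9]
180 [ 4.144e+02 -6.400e+00  1.000e-01]
190 [418.6  -7.1  11.5]
200 [420.   -7.2  29.9]
210 [419.9  -7.   49.4]
220 [419.8  -6.8  65.6]
230 [425.2  -7.9  65.8]
```

Upright on the bench. Full grip and lift.

Call:
{"fn": "step_arm", "kwargs": {"plan": [{"xyz":[0,0,0],"turn":0,"grip":0},{"xyz":[0,0,0],"turn":0,"grip":0},{"xyz":[0,0,-10],"turn":0,"grip":0},{"xyz":[0,0,-40],"turn":0,"grip":0},{"xyz":[0,0,-80],"turn":0,"grip":0},{"xyz":[0,0,-120],"turn":0,"grip":0},{"xyz":[0,0,-150],"turn":0,"grip":0},{"xyz":[0,0,-150],"turn":0,"grip":0}]}}

```text
time_s: 36.33
position: [0.4456, -0.0103, 0.233]
tcp_rot: [-0.005, 0.1, 0.995, -0.009]
ft_force: [1.1, 0.0, -4.1]
width: 0.0275
grip_force: 59.6
```

```bash
python3 -c "
from h import *
col()
go((*rack(-95,0),230,np.pi-.087))
print(rack(-95,0))"
```

```text
at [444.9 -10.3 231.4] psi 2.941 t 36.375 w 0.0274 tz [-0.013 -0.017 -1.   ] q [-0.01  0.11 -0.17  1.3  -0.02  0.19] F [-0.5  0.2 -3.3] g 59.6
90 [ 3.489e+02  8.800e+00 -3.000e-01]
100 [ 3.606e+02  6.400e+00 -3.000e-01]
110 [372.2   4.1  -1.3]
120 [383.9   1.7  -0. ]
130 [366.3   8.2 367.6]
140 [407.4  -3.   -1. ]
150 [ 4.192e+02 -5.300e+00 -2.000e-01]
160 [431.4  -7.8  -1.8]
170 [443.4 -10.2  -1.1]
180 [416.8  -3.6 159.4]
190 [419.6  -4.  174.6]
200 [421.5  -4.3 190.2]
210 [422.9  -4.4 204. ]
220 [422.9  -4.3 219.5]
230 [428.1  -5.3 220.3]
at [444.9 -10.3 231.4] psi 2.941 t 36.375 w 0.0274 tz [-0.013 -0.017 -1.   ] q [-0.01  0.11 -0.17  1.3  -0.02  0.19] F [-0.5  0.2 -3.3] g 59.6
[ 28.9 197.7  -2.2] turn -0.113
[455.95930079 189.25457765]
```

Call:
{"fn": "step_arm", "kwargs": {"plan": [{"xyz":[4,15,-2],"turn":-0.05,"grip":0},{"xyz":[10,40,-2],"turn":-0.113,"grip":0},{"xyz":[18,65,-2],"turn":-0.113,"grip":0},{"xyz":[18,82,-2],"turn":-0.113,"grip":0},{"xyz":[18,90,-2],"turn":-0.113,"grip":0},{"xyz":[18,90,-2],"turn":-0.113,"grip":0},{"xyz":[18,90,-2],"turn":-0.113,"grip":0}]}}

```text
time_s: 37.25
position: [0.445, 0.0811, 0.2315]
tcp_rot: [-0.007, 0.044, 0.999, -0.009]
ft_force: [-0.4, 0.8, -2.8]
width: 0.0273
grip_force: 59.5
```

```bash
python3 -c "
from h import *
p,d,ci=shot('wrist'); P,a,s=st()
for v in range(176,222,4):
    print(v,(np.median([wpt(u,v,d[v,u],ci) for u in range(308,332,3)],0)*1000).round(1))
go((*rack(-95,0),230,np.pi-.087))"
```

```text
176 [448.4  78.7  -0.6]
180 [414.4  83.5 161. ]
184 [416.5  83.4 163.6]
188 [417.6  83.4 170.3]
192 [418.2  83.5 177.3]
196 [419.1  83.4 183.2]
200 [419.9  83.4 188.3]
204 [420.3  83.5 195.2]
208 [420.8  83.5 200.7]
212 [421.6  83.5 205.5]
216 [420.5  83.7 214.8]
220 [421.5  83.6 218.2]
at [444.9  81.  231.5] psi 3.054 t 37.3 w 0.0273 tz [-0.014 -0.018 -1.   ] q [ 0.19  0.13 -0.15  1.3  -0.01  0.28] F [ 0.   0.5 -2. ] g 59.5
[ -1.5 108.8  -0.5] turn -0.001
```

The cartridge hangs about 6.5° off, with its foot 10 mm toward −x. I'll offset for that and lower it over the highest step.

Call:
{"fn": "step_arm", "kwargs": {"plan": [{"xyz":[-11,15,-2],"turn":0,"grip":0},{"xyz":[-11,40,-2],"turn":0,"grip":0},{"xyz":[-11,65,-2],"turn":0,"grip":0},{"xyz":[-11,88,-2],"turn":0,"grip":0},{"xyz":[-11,104,-2],"turn":0,"grip":0},{"xyz":[-11,110,-2],"turn":0,"grip":0},{"xyz":[-11,110,-2],"turn":0,"grip":0}]}}

```text
time_s: 38.17
position: [0.4655, 0.1899, 0.2313]
tcp_rot: [-0.007, 0.043, 0.999, -0.009]
ft_force: [-0.5, 1.1, -3.4]
width: 0.0273
grip_force: 59.7
```

```bash
python3 -c "
from h import *
p,d,ci=shot('wrist'); P,a,s=st()
for v in range(176,222,6):
    print(v,(np.median([wpt(u,v,d[v,u],ci) for u in range(308,332,3)],0)*1000).round(1))
print(rack(-95,0)); go((*rack(-95,0),156,np.pi-.087))"
```

```text
176 [451.9 190.   74. ]
182 [435.7 192.4 163.4]
188 [437.9 192.3 170.2]
194 [438.8 192.4 180.6]
200 [440.4 192.3 188.6]
206 [441.4 192.4 197.3]
212 [442.  192.4 205.3]
218 [441.5 192.6 216.7]
[455.95930079 189.25457765]
at [465.4 189.7 231.4] psi 3.054 t 38.225 w 0.0271 tz [-0.014 -0.018 -1.   ] q [ 0.39  0.24 -0.02  1.33 -0.01  0.48] F [ 0.6  0.3 -3. ] g 59.7
[ 8.5  0.1 75.5] turn -0.0
```

Call:
{"fn": "step_arm", "kwargs": {"plan": [{"xyz":[0,0,10],"turn":0,"grip":0},{"xyz":[0,0,24],"turn":0,"grip":0},{"xyz":[0,0,38],"turn":0,"grip":0},{"xyz":[0,0,50],"turn":0,"grip":0},{"xyz":[0,0,60],"turn":0,"grip":0},{"xyz":[0,0,67],"turn":0,"grip":0},{"xyz":[0,0,70],"turn":0,"grip":0}]}}

```text
time_s: 39.1
position: [0.4644, 0.189, 0.161]
tcp_rot: [-0.007, 0.044, 0.999, -0.009]
ft_force: [-0.1, -0.3, -3.0]
width: 0.0271
grip_force: 59.7
```

```bash
python3 -c "
from h import *
go()"
```

```text
at [464.4 189.  161. ] psi 3.054 t 39.1 w 0.0271 tz [-0.014 -0.017 -1.   ] q [ 0.39  0.26 -0.17  1.16 -0.01  0.48] F [-0.1 -0.3 -3. ] g 59.7
```

Still free. Lower 3 mm more to touch, loosen, upright the knob by 9 mm toward the robot, then lower the rest and release.

Call:
{"fn": "step_arm", "kwargs": {"plan": [{"xyz":[0,0,2],"turn":0,"grip":0},{"xyz":[0,0,3],"turn":0,"grip":0.336},{"xyz":[0,0,3],"turn":0,"grip":0.336},{"xyz":[4,0,3.5],"turn":0,"grip":0.336},{"xyz":[9,0,4.5],"turn":0,"grip":0.336},{"xyz":[9,0,5],"turn":0,"grip":0.336}]}}

```text
time_s: 39.85
position: [0.455, 0.1897, 0.1565]
tcp_rot: [-0.007, 0.043, 0.999, -0.009]
ft_force: [-0.5, 0.3, -3.3]
width: 0.0288
grip_force: 15.7
```

```bash
python3 -c "
from h import *
p,d,ci=shot('wrist'); P,a,s=st()
for v in range(182,222,6):
    print(v,(np.median([wpt(u,v,d[v,u],ci) for u in range(308,332,3)],0)*1000).round(1))
go()"
```

```text
182 [418.4 193.1 115.9]
188 [422.1 192.8 115.7]
194 [429.4 192.  102.9]
200 [431.  192.  110.4]
206 [431.8 192.  119.8]
212 [432.3 192.1 128.2]
218 [431.2 192.3 141.5]
at [455.3 189.7 156.5] psi 3.055 t 39.9 w 0.0288 tz [-0.014 -0.017 -1.   ] q [ 0.4   0.25 -0.2   1.14 -0.01  0.49] F [-0.5  0.3 -3. ] g 15.7
```

Call:
{"fn": "step_arm", "kwargs": {"plan": [{"xyz":[-4,0,0],"turn":0,"grip":0.336},{"xyz":[-4,0,2],"turn":0,"grip":0.336},{"xyz":[-4,0,4],"turn":0,"grip":0.336},{"xyz":[-4,0,4],"turn":0,"grip":0.336}]}}

```text
time_s: 40.4
position: [0.4601, 0.1897, 0.1534]
tcp_rot: [-0.006, 0.044, 0.999, -0.008]
ft_force: [-3.2, 0.9, 11.9]
width: 0.0288
grip_force: 16.4
```

```bash
python3 -c "
from h import *
go()"
```

```text
at [460.1 189.7 153.4] psi 3.054 t 40.4 w 0.0288 tz [-0.012 -0.016 -1.   ] q [ 0.4   0.26 -0.2   1.13 -0.01  0.48] F [-3.2  0.9 11.9] g 16.4
```

Floor contact. Release and rise.

Call:
{"fn": "step_arm", "kwargs": {"plan": [{"xyz":[2,0,-1],"turn":0,"grip":0.34},{"xyz":[2,0,-1],"turn":0,"grip":0.38},{"xyz":[2,0,-1],"turn":0,"grip":0.6},{"xyz":[2,0,-1],"turn":0,"grip":1},{"xyz":[2,0,-1],"turn":0,"grip":1},{"xyz":[2,0,-40],"turn":0,"grip":1},{"xyz":[2,0,-90],"turn":0,"grip":1},{"xyz":[2,0,-140],"turn":0,"grip":1}]}}

```text
time_s: 41.4
position: [0.4591, 0.1918, 0.294]
tcp_rot: [-0.007, 0.043, 0.999, -0.009]
ft_force: [2.0, -0.2, -0.7]
width: 0.0854
grip_force: 0.0
```

Call:
{"fn": "step_arm", "kwargs": {"plan": [{"xyz":[0,-30,-30],"turn":0,"grip":1},{"xyz":[0,-80,-30],"turn":0,"grip":1},{"xyz":[0,-130,-30],"turn":0,"grip":1},{"xyz":[0,-170,-30],"turn":0,"grip":1},{"xyz":[0,-170,-30],"turn":0,"grip":1}]}}

```text
time_s: 42.02
position: [0.4448, 0.021, 0.3259]
tcp_rot: [-0.006, 0.045, 0.999, -0.009]
ft_force: [-0.5, -0.2, 0.4]
width: 0.0852
grip_force: 0.0
```

```bash
python3 -c "
from h import *
go((*rack(-47.5,142),340,np.pi-.087))
p,d,ci=shot('wrist'); save(p,'w9.png')
print('long exp',rack(0,0),'short exp',rack(-95,0))
print([wproj(np.array([*rack(x,0)/1000,.169]),ci).round(0) for x in(0,-95)])
wknobs((.169,),100)"
```

```text
at [444.8  21.  325.9] psi 3.051 t 42.025 w 0.0852 tz [-0.013 -0.018 -1.   ] q [ 0.06  0.12  0.07  1.54 -0.02  0.15] F [-0.5 -0.2  0.4] g 0.0
[-42.8 310.4 -20.5] turn -0.003
long exp [550.6 181. ] short exp [455.95930079 189.25457765]
[array([464., 267.]), array([478., 188.])]
[477.  188.6] [463 176  28  26 552] [0.4564 0.1892 0.169 ] depthpt [0.452  0.1815 0.181 ]
[418.6 242.8] [413 237  15  11 120] [0.5122 0.1234 0.169 ] depthpt [0.5807 0.1658 0.0306]
[464.8 266.3] [454 255  24  23 454] [0.5498 0.1833 0.169 ] depthpt [0.5429 0.177  0.179 ]
```

View pics/w9.png

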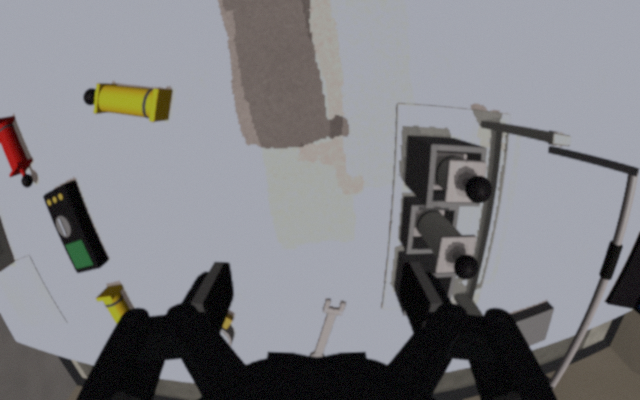

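Both knobs sit at their expected places, (477,189) and (465,266), which is (0.456,0.189) and (0.550,0.183) at height 0.169. The bar is open with its sleeve at (612,260). Now to the bar.

Call:
{"fn": "step_arm", "kwargs": {"plan": [{"xyz":[-5,30,-20],"turn":0,"grip":1},{"xyz":[-12,80,-20],"turn":0,"grip":1},{"xyz":[-20,135,-20],"turn":0,"grip":1},{"xyz":[-28,190,-20],"turn":0,"grip":1},{"xyz":[-35,245,-20],"turn":0,"grip":1},{"xyz":[-43,295,-20],"turn":0,"grip":1},{"xyz":[-43,310,-20],"turn":0,"grip":1},{"xyz":[-43,310,-20],"turn":0,"grip":1}]}}

```text
time_s: 43.12
position: [0.5144, 0.3305, 0.3382]
tcp_rot: [-0.007, 0.042, 0.999, -0.009]
ft_force: [0.1, -0.2, -1.0]
width: 0.0859
grip_force: 0.0
```

```bash
python3 -c "
from h import *
go((*rack(-47.5,142),255,np.pi-.087))
p,d,ci=shot('wrist')
# bar points
v,u=np.mgrid[150:330:3,200:440:2]
Q=np.array([wpt(a,b,d[b,a],ci) for a,b in zip(u.ravel(),v.ravel()) if d[b,a]>0])
Q=Q[(Q[:,2]>.24)&(Q[:,2]<.30)]; rx=(Q[:,:2]*1000-O)@np.array([UX,UY]).T
k=(rx[:,1]>105)&(rx[:,1]<175); 
for lo in range(-140,20,20):
    m=k&(rx[:,0]>=lo)&(rx[:,0]<lo+20)
    if m.sum(): print(lo,m.sum(),np.median(rx[m],0).round(1),np.median(Q[m,2]).round(4),Q[m,2].max().round(4))
"
```

```text
at [514.4 330.5 338.2] psi 3.057 t 43.125 w 0.0859 tz [-0.015 -0.018 -1.   ] q [ 0.57  0.52  0.66  1.73 -0.01  0.66] F [ 0.1 -0.2 -1. ] g 0.0
[-2.7 -2.2 83.3] turn 0.003
-120 8 [-101.1  140.5] 0.2718 0.2728
-100 79 [-90.3 141.2] 0.2715 0.2731
-80 96 [-67.5 140.6] 0.2724 0.2755
-60 106 [-49.8 140.6] 0.274 0.2765
-40 74 [-33.  141.2] 0.273 0.2763
-20 55 [-11.3 141.1] 0.2716 0.2736
0 47 [ 10.1 141. ] 0.2718 0.2728
```

Call:
{"fn": "step_arm", "kwargs": {"plan": [{"xyz":[-2,-2,30],"turn":0,"grip":1},{"xyz":[-2,-2,65],"turn":0,"grip":1},{"xyz":[-2,-2,83],"turn":0,"grip":1},{"xyz":[-2,-2,83],"turn":0,"grip":0.6},{"xyz":[-2,-2,83],"turn":0,"grip":0},{"xyz":[-2,-2,83],"turn":0,"grip":0},{"xyz":[-2,-2,83],"turn":0,"grip":0},{"xyz":[-2,-2,83],"turn":0,"grip":0}]}}

```text
time_s: 44.18
position: [0.516, 0.3252, 0.2571]
tcp_rot: [-0.006, 0.043, 0.999, -0.008]
ft_force: [0.1, 2.3, 7.1]
width: 0.016
grip_force: 58.5
```

```bash
python3 -c "
from h import *
go(); P,a,s=st(); w,x,y,z=s['tcp_rot']; R=Ro.from_quat([x,y,z,w]).as_matrix()
a0=2.0
for i,al in enumerate(np.linspace(2.0,.16,17)[1:]):
    dy=101*(-(np.cos(al)-np.cos(a0)))*-1; dz=101*(np.sin(al)-np.sin(a0))
    print(i+1,round(al-.149,2),(np.array([*(-dy*UY*1) if 0 else UY*(-101*(np.cos(al)-np.cos(a0))),dz])@R).round(1))
"
```

```text
File "<string>", line 7
    print(i+1,round(al-.149,2),(np.array([*(-dy*UY*1) if 0 else UY*(-101*(np.cos(al)-np.cos(a0))),dz])@R).round(1))
                                                      ^^
SyntaxError: invalid syntax
```

```bash
python3 -c "
from h import *
go(); P,a,s=st(); w,x,y,z=s['tcp_rot']; R=Ro.from_quat([x,y,z,w]).as_matrix()
a0=2.0; b=0
for i,al in enumerate(np.linspace(2.0,.16,17)[1:]):
    dy=-101*(np.cos(al)-np.cos(a0)); dz=101*(np.sin(al)-np.sin(a0))
    D=np.array([*(UY*dy),dz])@R; print(i+1,round(al-.149,2),(D-b).round(1))
    if i==7: b=D
"
```

```text
at [516.  325.2 257.1] psi 3.055 t 44.175 w 0.016 tz [-0.013 -0.016 -1.   ] q [ 0.57  0.47  0.38  1.49 -0.01  0.65] F [0.1 2.3 7.1] g 58.5
1 1.74 [  0.  -10.9  -4. ]
2 1.62 [  0.1 -22.2  -6.8]
3 1.51 [  0.1 -33.7  -8.2]
4 1.39 [  0.1 -45.3  -8.3]
5 1.28 [  0.1 -56.8  -7.1]
6 1.16 [  0.1 -68.2  -4.6]
7 1.05 [  0.  -79.1  -0.7]
8 0.93 [ -0.  -89.6   4.3]
9 0.82 [-0.1 -9.8  6.2]
10 0.7 [ -0.1 -18.8  13.5]
11 0.59 [ -0.2 -26.9  21.8]
12 0.47 [ -0.3 -34.1  31. ]
13 0.36 [ -0.4 -40.1  40.9]
14 0.24 [ -0.6 -44.9  51.5]
15 0.13 [ -0.7 -48.5  62.5]
16 0.01 [ -0.8 -50.8  73.9]
```

Call:
{"fn": "step_arm", "kwargs": {"plan": [{"xyz":[0,-11,-4],"turn":0,"grip":0},{"xyz":[0,-22,-7],"turn":0,"grip":0},{"xyz":[0,-33.5,-8],"turn":0,"grip":0},{"xyz":[0,-45,-8.5],"turn":0,"grip":0},{"xyz":[0,-57,-7],"turn":0,"grip":0},{"xyz":[0,-68,-4.5],"turn":0,"grip":0},{"xyz":[0,-79,-0.5],"turn":0,"grip":0},{"xyz":[0,-89.5,4.5],"turn":0,"grip":0}]}}

```text
time_s: 45.18
position: [0.5083, 0.2356, 0.2537]
tcp_rot: [-0.006, 0.043, 0.999, -0.008]
ft_force: [3.5, 4.2, 2.6]
width: 0.0157
grip_force: 62.7
```

Call:
{"fn": "step_arm", "kwargs": {"plan": [{"xyz":[0,-10,6],"turn":0,"grip":0},{"xyz":[0,-19,13.5],"turn":0,"grip":0},{"xyz":[0,-27,22],"turn":0,"grip":0},{"xyz":[0,-34,31],"turn":0,"grip":0},{"xyz":[0,-40,41],"turn":0,"grip":0},{"xyz":[0,-45,51.5],"turn":0,"grip":0},{"xyz":[0,-48,62],"turn":0,"grip":0},{"xyz":[0,-50,70],"turn":0,"grip":0}]}}

```text
time_s: 46.18
position: [0.5029, 0.1846, 0.1839]
tcp_rot: [-0.006, 0.044, 0.999, -0.009]
ft_force: [7.2, 7.0, 1.9]
width: 0.0159
grip_force: 62.4
```

```bash
python3 -c "
from h import *
go()"
```

```text
at [502.9 184.6 183.9] psi 3.054 t 46.175 w 0.0159 tz [-0.013 -0.017 -1.   ] q [ 0.36  0.32 -0.04  1.24 -0.01  0.45] F [7.2 7.  1.9] g 62.4
```

Call:
{"fn": "step_arm", "kwargs": {"plan": [{"xyz":[0,-0.5,2],"turn":0,"grip":0},{"xyz":[0,-0.5,3],"turn":0,"grip":0},{"xyz":[0,-0.5,3],"turn":0,"grip":0.3},{"xyz":[0,-0.5,3],"turn":0,"grip":0.7},{"xyz":[0,-0.5,3],"turn":0,"grip":1},{"xyz":[0,-0.5,3],"turn":0,"grip":1},{"xyz":[0,-0.5,-30],"turn":0,"grip":1},{"xyz":[0,-0.5,-80],"turn":0,"grip":1}]}}

```text
time_s: 47.18
position: [0.5028, 0.1852, 0.2644]
tcp_rot: [-0.008, 0.043, 0.999, -0.01]
ft_force: [0.5, 0.2, 0.9]
width: 0.0853
grip_force: 0.0
```

Call:
{"fn": "step_arm", "kwargs": {"plan": [{"xyz":[0,0,-40],"turn":0,"grip":1},{"xyz":[0,-50,-50],"turn":0,"grip":1},{"xyz":[0,-110,-50],"turn":0,"grip":1},{"xyz":[0,-170,-50],"turn":0,"grip":1},{"xyz":[0,-200,-50],"turn":0,"grip":1},{"xyz":[0,-200,-50],"turn":0,"grip":1}]}}

```text
time_s: 47.92
position: [0.4867, -0.0147, 0.3183]
tcp_rot: [-0.006, 0.045, 0.999, -0.009]
ft_force: [-0.8, 0.8, -1.4]
width: 0.0854
grip_force: 0.0
```

```bash
python3 -c "
from h import *
go()
p,d,ci=shot('wrist'); save(p,'w10.png')
v,u=np.mgrid[100:360:2,380:600:2]
Q=np.array([wpt(a,b,d[b,a],ci) for a,b in zip(u.ravel(),v.ravel()) if d[b,a]>0])
Q=Q[(Q[:,2]>.17)&(Q[:,2]<.22)]; rx=(Q[:,:2]*1000-O)@np.array([UX,UY]).T
for lo in range(-160,160,20):
    m=(rx[:,0]>=lo)&(rx[:,0]<lo+20)&(abs(rx[:,1])<30)
    if m.sum(): print(lo,m.sum(),np.median(rx[m],0).round(1),np.median(Q[m,2]).round(4),Q[m,2].max().round(4))
ps,ds,cs=shot('side'); save(np.hstack([cv2.resize(p[60:360,340:640],(400,400)),cv2.resize(ps[180:350,140:310],(400,400))]),'fin.png')
"
```

```text
at [486.7 -14.7 318.3] psi 3.051 t 47.925 w 0.0854 tz [-0.014 -0.018 -1.   ] q [-0.02  0.2   0.15  1.53 -0.02  0.07] F [-0.8  0.8 -1.4] g 0.0
-160 65 [-143.7    3.8] 0.1937 0.1976
-140 64 [-130.1   -4.9] 0.1937 0.1961
-120 82 [-106.8   -5.9] 0.1924 0.1953
-100 116 [-90.7  -6.6] 0.1825 0.196
-80 67 [-67.8  -5.3] 0.1938 0.1992
-60 78 [-49.9  -6.9] 0.1958 0.1992
-40 63 [-31.9  -5.7] 0.1949 0.1988
-20 87 [-8.3 -5.7] 0.19 0.1959
0 64 [ 8.1 -5.9] 0.1907 0.1956
20 41 [28.8 -4.5] 0.193 0.1957
40 40 [49.9 -5.1] 0.1936 0.1955
60 36 [69.8 -4.8] 0.1935 0.1958
80 16 [86.  -6.1] 0.1915 0.1951
```

View pics/fin.png

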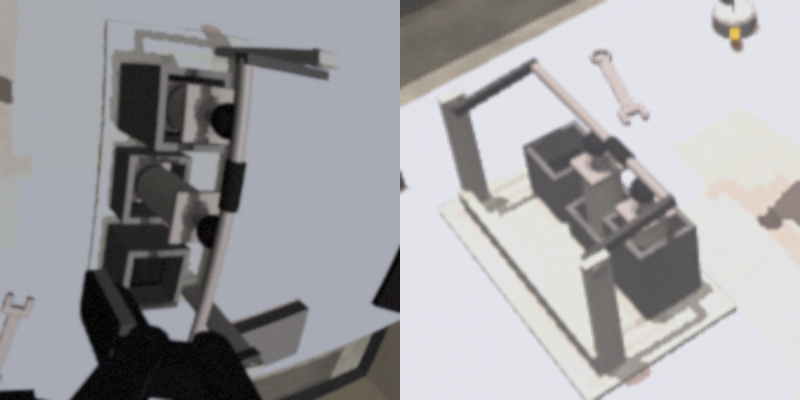

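The bar rests on both knobs with its top at 0.196 m, as expected. Both cartridges stand in their steps and the robot is clear.

```bash
python3 -c "
from bench import job_done
print(job_done())"
```

```text
the job is handed in; nothing more can be done
None
```

I handed the job in at 48 s: the long cartridge stands in the lowest step, the short one in the highest (no middle one was there), and the bar rests on both knobs; while I raised the long one, its foot slid and came about 12 mm off the bench before I set it back down and finished standing it up there.

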